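# File a colour reference plate on a lever-arch ring mechanism

### The arm

A 6-joint arm with a two-finger parallel gripper is mounted at the origin on a cart in front of the work surface, level with it; the furniture and walls round the work are solid. World frame = base frame: x ahead of the robot, y to its left, z up, the work surface at z = 0. Lengths are in m, angles in rad, forces in N, time in s.
With the tool pointing down it reaches from about 0.25 to 0.775 m from the base axis. Payload 4 kg.
Tool frame: the origin (TCP) lies midway between the tips of the shut fingers; the grasp point (between the pads) lies 19 mm behind it; y points along the fingers, x is the direction in which the jaws open and shut, and the axes are right-handed (so a half turn about y gives the same grasp; the last joint's range is limited). The gripper opens to 94 mm and grips with 3 to 60 N. Pads are 16 mm wide; open, the fingers measure 119 mm over their backs; the gripper's body (75 mm by 177 mm) begins 78 mm behind the grasp point.
Start: joints at [-1.408, 0.087, 1.371, -0, 1.684, -0.103], TCP at [0.144, -0.531, 0.206] pointing down, gripper open.
Joint ranges: [-3.1, 3.1], [-0.76, 2.03], [0.27, 2.55], [-1.08, 4.22], [0.17, 2.65], [-2.57, 2.57]. Speed limits (rad/s): [2.79, 2.79, 3.14, 3.14, 3.14, 3.14].

### API

Orientations are given as [roll, pitch, yaw] about the fixed x, y, z axes, in that order (R = Rz(yaw) Ry(pitch) Rx(roll)).
In Python, from bench import robot, snapshot, camera_info, ticket gives the robot as it stands.
- The arm moves only by the shell command python3 -m creep 'ROWS'. ROWS is JSON, a list of rows, each an object with "slide": the shift along the tool's x, y, z in mm, a list of three; "roll": the turn about the tool's y in degrees; "grip": the closure, from 0 (fully open) to 1 (shut). In form: [{"slide": [x, y, z], "roll": roll, "grip": grip}, ...]. A call has 1 to 20 rows; each row is the pose to reach, as a shift and turn from the pose commanded when the call began, along the tool's axes at that moment; what a row does not reach only later rows make up. A row lasts 1/12 s, in which the tool goes at most 41.7 mm and 7.16 degrees, less where a joint would pass 70% of its speed; a pose out of reach is approached as far as the arm can. A call with a gripper value outside its range is refused whole. The fingers move at their own pace and stop on an object; the grip force is fixed at half the most. Time passes only in rows, so rows that repeat a pose let the fingers close. It gives the time, the measured TCP pose, the force and the opening at its end, in the units of the state.
- robot.get_obs(): the state, without advancing time (a new reading comes with each control period).
- snapshot(name): name is "side" or "top"; returns the picture (480x640x3 uint8, red, green, blue); there is no depth.
- camera_info(name): a dict with "fx", "fy", "cx", "cy" (pixels), "dist" ([k1, k2, p1, p2, k3] as OpenCV has them; the pictures are not rectified), "cam_to_world" (4x4, takes a point from camera to world coordinates). Camera axes: x right, y down, z forward; pixel columns grow to the right and rows downward; lengths in m; the calibration is good to about 2 mm. A picture is of the moment at which its call begins. camera_info takes no time and is no camera call.
- ticket.close_job(): hands the job in, once; it reports no verdict.
The state is a dict: "time": time; "joint_positions": joint angles; "qvel": joint speeds; "joint_torque": joint torques, N m; "tool_pos": TCP position; "ee_rot": TCP orientation; "wrist_force": force on the tool from outside, world axes, zero at the start; "wrist_torque": the same for the moment, N m; "width": finger opening in m.
Only numpy, scipy, OpenCV 4.12 (cv2) and the standard library are available. Lean on these libraries where they do the work, as an engineer would, in place of code of your own. Each camera call takes 0.05 s, during which the arm holds its last target.

### The job

Lift the lever of the lever-arch file until its rings spring open, lower the punched reference plate over the two posts by feel until it lies flat on the raised panel, let go of it, and press the lever down again so that the rings close over the plate. Do not force anything, neither the plate on the posts nor the lever against its stops, and leave the other things on the worktop where they are.

Things in the scene. Friction and masses are not known exactly. Their poses are not given: they have to be found in the camera images.
- binder: Base of a lever-arch file, fixed: grey board 168 x 170 x 8 mm. Origin on the worktop; the board spans x -70..+98, y -85..+85 mm. z up, x points from lever to panel. On it a steel ring carriage (posts, arches, lever) is screwed in slots, shifted up to 18 mm either way along the base's y from the centre line. THIS SHIFT IS NOT MEASURED; it stays as it is and does not give to gentle pushes.
- posts_nominal (a point): Fixed to the base, x -5, y 0, z 38 mm in its frame: midway between the tips of the two upright posts IF the carriage shift were 0 (really they are shifted along y by it). Posts 7 mm thick, 80 mm apart along y, straight to z = 32 mm, tapering to a 2.4 mm tip at z = 38 mm. Steel arches pivot at x -27 mm beside them, meet the post tips when shut, and swing away towards -x with the lever.
- lug_nominal (a point): Fixed to the base, x -92, y 0, z 36 mm in its frame: middle of the lever's black plastic lug when down IF the carriage shift were 0 (really shifted along y by it, like the posts). Lug 26 (x) x 16 (y) x 13 mm, 29 mm clear above the worktop, beyond the board's edge. The lever's axis runs along y at base x -30, z 34 mm, so the lug's middle is 62 mm from it and swings up and towards +x.
- panel (a point): Fixed to the base, x 34, y 0, z 12 mm in its frame: on top of the black raised panel (84 x 150 mm) that carries the plate; it is sprung and gives 1 mm per 5 N, up to 3.5 mm. The filed plate's origin lies here, shifted along y by the carriage shift; its x then points along the binder's x.
- ring_lever (a joint): Lever angle, rad: 0 = down, rings shut; 0.9 = raised, rings open (arches turn by the same angle); firm stops at both. An over-centre toggle holds it at both ends: lifting needs up to about 9 N at the lug until 0.42 rad, then it springs open to 0.9; pressing down needs up to about 9 N square to the lever at the lug (15 N straight down) until 0.42 rad, then it snaps shut.
- ref_plate: Loose white plastic plate with four colour tiles, 100 (x) x 110 (y) x 5 mm, about 0.13 kg, flat on the worktop at the start. Origin at the centre of its underside, z up. Two 11 mm square through holes at x -39, y -40 and +40 mm. Grey upright grip rib in the middle, 12 (x) x 44 (y) mm, its top at z = 35 mm.
- blue_cone: Bystander: blue thread cone, 62 mm wide, 100 mm high; origin at its underside.
- red_cone: Bystander: red thread cone, 62 mm wide, 100 mm high; origin at its underside.
- white_dish: Bystander: flat round white dish, 69 mm wide, 14 mm high; origin at its underside.
- magnifier: Bystander: small black folding magnifier on a stand, 37 x 33 x 43 mm; origin at its underside.
- holder: Bystander: round steel specimen holder, 53 mm wide, 19 mm high; origin at its underside.
- tape_ring: Bystander: roll of tan tape lying flat, 94 mm wide, 25 mm high; origin at its underside.
- lever_mount (a joint): Strain of the spring mount that carries the lever's axis, m: it sinks (+) or rises (-) 1 mm per 4 N with which the lever is pressed down or pulled up. Normal use stays within 4 mm (16 N); more than 6 mm (24 N) either way is straining the mechanism, as happens when the lever is driven on against its stops.
- tear_tester: Fixed dark testing machine between the two work places; origin on the worktop under its middle. Its base reaches 200 mm in front of (-x) and about 210 mm to either side of the origin and is 70 mm high; its screen block begins 150 mm in front of the origin and is about 310 mm high, and it is higher (0.65 m) behind. Carry things past it in front or well above.

How it is judged:
By the outcome, as a careful person would: the job done as asked, in the order asked, and still so for the second after the job is handed in, with the robot touching nothing.
It also fails if it takes over 72 s, if anything falls off the work surface, if the arm or the gripper's body presses on something with over 40 N, if the wrist force passes 120 N, or if a joint passes its speed limit or range.

## Working session

There is one attempt and no reset: what is moved stays moved. The work goes in short steps, Python scripts to look and compute and a shell command to move; the robot and the scene stay as the last step left them, time stands still between calls to the robot, and variables do not carry over. Pictures are saved under pics/ and viewed, and the job is handed in when it is done.

```bash
ls; mkdir -p pics; python3 - <<'E'
from bench import robot, snapshot, camera_info, ticket
import cv2
for n in("side","top"):
    cv2.imwrite(f"pics/{n}0.png",snapshot(n)[:,:,::-1]); print(n,camera_info(n))
print(robot.get_obs())
E
```

```text
pics
side {'fx': 459.9178219596066, 'fy': 459.9178219596066, 'cx': 319.55491757308255, 'cy': 243.5475548500107, 'dist': array([-0.11603349,  0.        ,  0.        ,  0.        ,  0.        ]), 'cam_to_world': array([[-0.99571283, -0.03536107,  0.08547255,  0.41785443],
       [-0.09150068,  0.51189998, -0.85415809,  1.15125131],
       [-0.01354945, -0.85831696, -0.51294094,  0.68716253],
       [ 0.        ,  0.        ,  0.        ,  1.        ]])}
top {'fx': 435.2807463982309, 'fy': 435.2807463982309, 'cx': 321.72833083581196, 'cy': 237.12403009223056, 'dist': array([0.00759708, 0.        , 0.        , 0.        , 0.        ]), 'cam_to_world': array([[-0.00566272, -0.98867049,  0.14999529,  0.38247504],
       [-0.99989019,  0.00354389, -0.01438952,  0.11470292],
       [ 0.01369492, -0.1500603 , -0.98858199,  1.13525141],
       [ 0.        ,  0.        ,  0.        ,  1.        ]])}
{'time': 0.1, 'joint_positions': array([-1.40811544e+00,  8.78581432e-02,  1.37210702e+00, -3.03032381e-05,
        1.68357897e+00, -1.03078695e-01]), 'qvel': array([-0.00152096, -0.00197229, -0.00222984,  0.00184231, -0.00102862,
        0.00097377]), 'joint_torque': array([ 1.91250299e-03, -3.41253269e+01, -3.03302014e+01,  7.19972025e-02,
        3.04574682e-02, -9.75577336e-05]), 'tool_pos': array([ 0.14436946, -0.53020243,  0.20443178]), 'ee_rot': array([-1.57062548,  0.00194422, -1.30503996]), 'wrist_force': array([-0.17860103, -0.22439905, -0.3901176 ]), 'wrist_torque': array([ 0.01508951, -0.00487673, -0.03382865]), 'width': 0.09356577511817481}
```

View pics/side0.png

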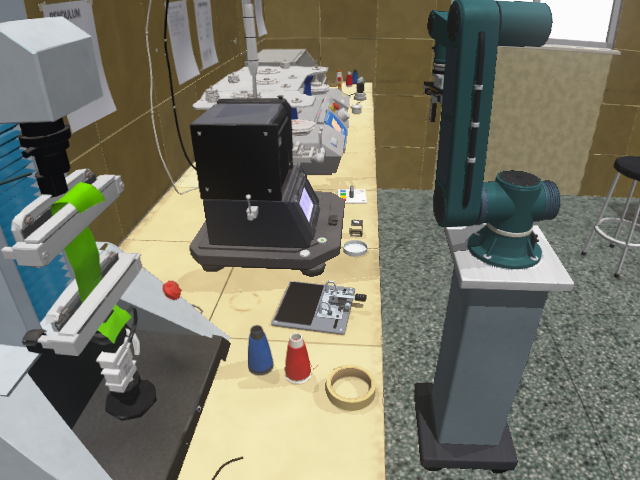

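View pics/top0.png

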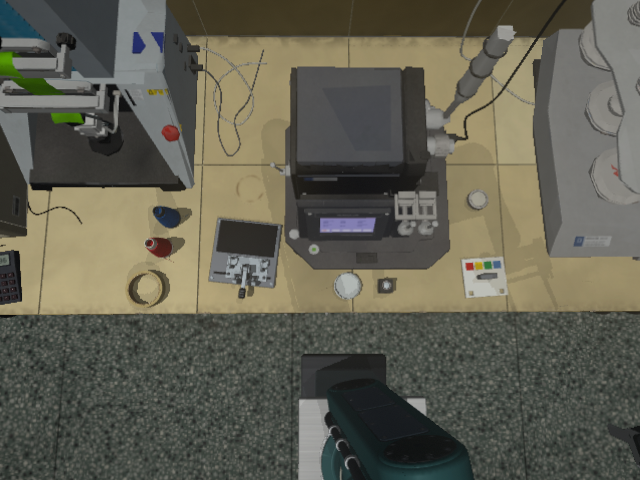

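```bash
cat > h.py <<'E'
import numpy as np, cv2
from bench import camera_info
def ray(n,uv):
    c=camera_info(n);K=np.array([[c['fx'],0,c['cx']],[0,c['fy'],c['cy']],[0,0,1]])
    p=cv2.undistortPoints(np.array(uv,float).reshape(-1,1,2),K,c['dist']).reshape(-1,2)
    M=c['cam_to_world'];d=np.c_[p,np.ones(len(p))]@M[:3,:3].T
    return M[:3,3],d
def plane(n,uv,z):
    o,d=ray(n,uv);return o+d*((z-o[2])/d[:,2])[:,None]
def proj(n,X):
    c=camera_info(n);K=np.array([[c['fx'],0,c['cx']],[0,c['fy'],c['cy']],[0,0,1]])
    M=np.linalg.inv(c['cam_to_world'])
    return cv2.projectPoints(np.array(X,float).reshape(-1,3),cv2.Rodrigues(M[:3,:3])[0],M[:3,3],K,c['dist'])[0].reshape(-1,2)
def tri(u1,u2):
    o1,d1=ray('top',[u1]);o2,d2=ray('side',[u2]);d1=d1[0];d2=d2[0]
    s=np.linalg.lstsq(np.c_[d1,-d2],o2-o1,rcond=None)[0]
    a=o1+s[0]*d1;b=o2+s[1]*d2;return (a+b)/2,np.linalg.norm(a-b)
def crop(img,x0,y0,w,h,s,out):
    cv2.imwrite(out,cv2.resize(img[y0:y0+h,x0:x0+w],None,fx=s,fy=s,interpolation=cv2.INTER_CUBIC)[:,:,::-1] if img.shape[2]==3 else img)
E
python3 - <<'E'
from h import *
t=cv2.imread('pics/top0.png')[:,:,::-1];s=cv2.imread('pics/side0.png')[:,:,::-1]
crop(t,200,205,90,100,6,'pics/tb.png');crop(t,450,245,70,60,8,'pics/tp.png');crop(s,265,270,110,70,7,'pics/sb.png')
E
```

```text
(no output)
```

View pics/tb.png

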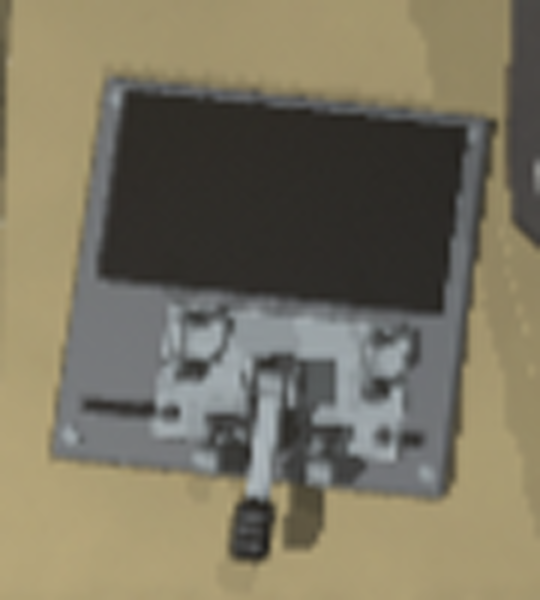

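View pics/tp.png

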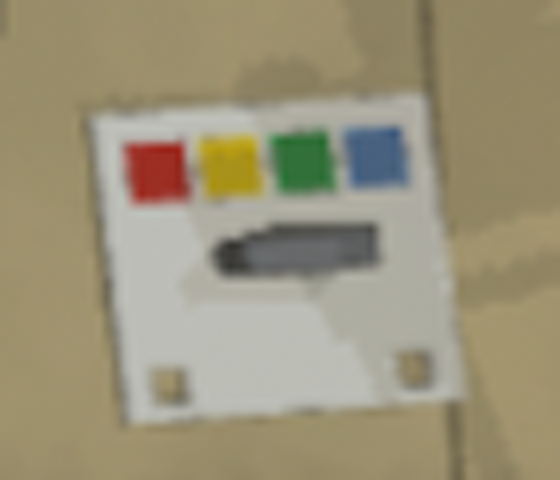

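View pics/sb.png

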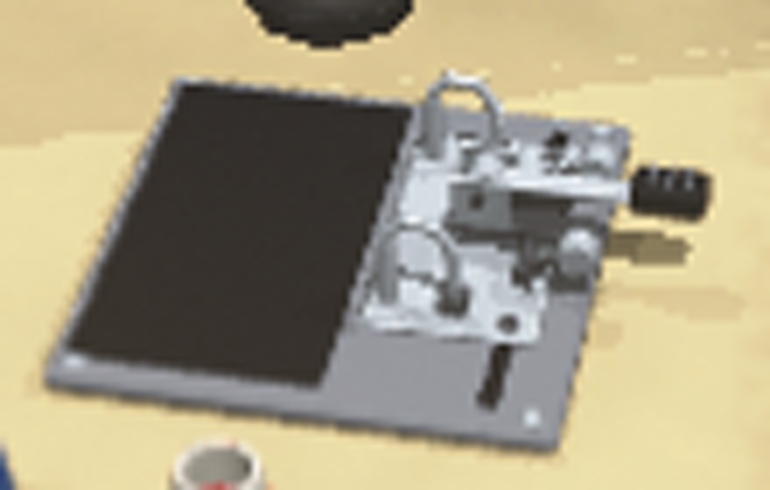

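```bash
cat > m.py <<'E'
from h import *
def fit(L,W):
    # 2D rigid fit
    L=np.array(L,float);W=W[:,:2];lc=L.mean(0);wc=W.mean(0)
    H=(L-lc).T@(W-wc);a=np.arctan2(H[0,1]-H[1,0],H[0,0]+H[1,1])
    R=np.array([[np.cos(a),-np.sin(a)],[np.sin(a),np.cos(a)]]);t=wc-R@lc
    return a,t,(W-(L@R.T+t))*1000
if __name__=='__main__':
    tb=lambda p:np.array(p)/6.+[200,205]-.42
    tp=lambda p:np.array(p)/8.+[450,245]-.44
    sb=lambda p:np.array(p)/7.+[265,270]-.43
    B=[[.098,.085],[.098,-.085],[-.07,-.085],[-.07,.085]]
    a,t,r=fit(B,plane('top',tb([(108,77),(492,120),(443,497),(52,457)]),.008));print('binder top',a,t,'\n',r.round(1))
    # side: TL crop(180,80) far right...
    a2,t2,r2=fit(B,plane('side',sb([(47,380),(177,80),(628,125),(553,442)]),.008));print('binder side',a2,t2,'\n',r2.round(1))
    R=np.array([[np.cos(a),-np.sin(a)],[np.sin(a),np.cos(a)]])
    X,e=tri(tb((251,530)),sb((672,193)));print('lug',X,e,'in binder',R.T@(X[:2]-t))
    print('lug top plane',R.T@(plane('top',[tb((253,525))],.0425)[0,:2]-t))
    P=[[.05,.055],[.05,-.055],[-.05,-.055],[-.05,.055]]
    a,t,r=fit(P,plane('top',tp([(90,115),(427,95),(463,400),(127,422)]),.005));print('plate',a,t,'\n',r.round(1))
    H=plane('top',tp([(170,385),(413,369)]),.0025);print('holes',H, H.mean(0), np.linalg.norm(H[0]-H[1]))
    print('rib top mid',plane('top',tp([(314,243)]),.035))
E
python3 m.py
```

```text
binder top -0.11388535537839474 [0.50071797 0.29886897] 
 [[-0.9 -0.5]
 [-1.2  0.3]
 [ 1.7  0.8]
 [ 0.3 -0.7]]
binder side -0.10309353139901038 [0.50255849 0.30318204] 
 [[-1.9 -0.5]
 [-1.9  1.6]
 [ 1.4 -0.1]
 [ 2.5 -1.1]]
lug [0.40935646 0.30025013 0.03562143] 0.0007111515961167662 in binder [-0.09092663 -0.00901005]
lug top plane [-0.08918905 -0.01075694]
plate 0.05743059115226278 [ 0.44837647 -0.32369957] 
 [[-0.2  0.6]
 [-0.4 -0.6]
 [ 0.4  0.3]
 [ 0.2 -0.2]]
holes [[ 0.40730631 -0.28739316  0.0025    ]
 [ 0.41208856 -0.36674109  0.0025    ]] [ 0.40969743 -0.32706713  0.0025    ] 0.07949190748656552
rib top mid [[ 0.45098831 -0.3241801   0.035     ]]
```

```bash
cat > go.py <<'E'
from h import *
from bench import robot
import sys
def st():
    o=robot.get_obs();print('t%.2f'%o['time'],'pos',o['tool_pos'].round(4),'rot',o['ee_rot'].round(3),'F',o['wrist_force'].round(1),'T',o['wrist_torque'].round(2),'w',round(o['width']*1000,1));return o
def to(pts,yaw=None):
    o=st();y0=o['ee_rot'][2];R=cv2.Rodrigues(np.array([0,0,y0]))[0]@cv2.Rodrigues(np.array([-np.pi/2,0,0]))[0]
    for p in pts:
        d=np.array(p)-o['tool_pos'];print('slide',(R.T@d*1000).round(1),'rows',round(np.linalg.norm(d)/.0417,1))
    if yaw is not None:print('roll',round(-np.degrees(yaw-y0),1))
E
python3 - <<'E'
from go import *
print('tester front',plane('top',[(330,268),(400,268),(285,240),(450,240)],.07))
print('screenblock',plane('top',[(303,204),(390,235)],.2))
print('dish,magn',plane('top',[(347,285),(386,286)],.01))
to([(.36,-.30,.206),(.36,.28,.206),(.411,.298,.206)],1.461)
E
```

```text
tester front [[ 0.46752825  0.0793657   0.07      ]
 [ 0.4667616  -0.09250579  0.07      ]
 [ 0.5372434   0.18996673  0.07      ]
 [ 0.53574362 -0.21910223  0.07      ]]
screenblock [[ 0.59814472  0.14182964  0.2       ]
 [ 0.52852722 -0.04773973  0.2       ]]
dish,magn [[ 0.42834239  0.03398059  0.01      ]
 [ 0.42528508 -0.0665122   0.01      ]]
t0.10 pos [ 0.1444 -0.5302  0.2044] rot [-1.571  0.002 -1.305] F [-0.2 -0.2 -0.4] T [ 0.02 -0.   -0.03] w 93.6
slide [-165.5   -1.6  268.5] rows 7.6
slide [-725.1   -1.6  420.9] rows 20.1
slide [-729.1   -1.6  474.8] rows 20.9
roll -158.5
```

```bash
python3 -m creep '[{"slide":[-165,0,268],"roll":-50,"grip":0},{"slide":[-165,0,268],"roll":-50,"grip":0},{"slide":[-165,0,268],"roll":-50,"grip":0},{"slide":[-165,0,268],"roll":-50,"grip":0},{"slide":[-165,0,268],"roll":-57,"grip":0},{"slide":[-165,0,268],"roll":-57,"grip":0},{"slide":[-165,0,268],"roll":-57,"grip":0},{"slide":[-165,0,268],"roll":-57,"grip":0},{"slide":[-400,0,330],"roll":-90,"grip":0},{"slide":[-400,0,330],"roll":-90,"grip":0},{"slide":[-400,0,330],"roll":-90,"grip":0},{"slide":[-400,0,330],"roll":-90,"grip":0},{"slide":[-400,0,330],"roll":-100,"grip":0},{"slide":[-400,0,330],"roll":-100,"grip":0}]'
python3 -c "
from go import *
to([(.36,.28,.206),(.411,.298,.206)],1.461)"
```

```text
time: 1.27
tool_pos: [0.357, -0.0557, 0.2052]
ee_rot: [-1.57, -0.0, 0.446]
wrist_force: [0.5, 0.0, 0.2]
width: 0.0941
t1.27 pos [ 0.357  -0.0557  0.2052] rot [-1.57  -0.     0.446] F [0.5 0.  0.2] T [-0.02 -0.1  -0.01] w 94.1
slide [147.6  -0.8 301.5] rows 8.0
slide [201.4  -0.8 295.7] rows 8.6
roll -58.1
```

```bash
python3 -m creep '[{"slide":[148,0,301],"roll":-30,"grip":0},{"slide":[148,0,301],"roll":-58,"grip":0},{"slide":[148,0,301],"roll":-58,"grip":0},{"slide":[148,0,301],"roll":-58,"grip":0},{"slide":[148,0,301],"roll":-58,"grip":0},{"slide":[148,0,301],"roll":-58,"grip":0},{"slide":[148,0,301],"roll":-58,"grip":0},{"slide":[148,0,301],"roll":-58,"grip":0},{"slide":[148,0,301],"roll":-58,"grip":0},{"slide":[148,0,301],"roll":-58,"grip":0},{"slide":[148,0,301],"roll":-58,"grip":0}]'
python3 -c "
from go import *
to([(.411,.300,.206),(.411,.300,.10)],1.461)
from bench import snapshot
s=snapshot('side');crop(s,200,170,200,180,4,'pics/s1.png')"
```

```text
time: 2.18
tool_pos: [0.3633, 0.2768, 0.2049]
ee_rot: [-1.57, 0.002, 1.452]
wrist_force: [0.3, -0.2, 0.1]
width: 0.0939
t2.18 pos [0.3633 0.2768 0.2049] rot [-1.57   0.002  1.452] F [ 0.3 -0.2  0.1] T [ 0.01 -0.15 -0.  ] w 93.9
slide [ 28.7  -1.1 -44.6] rows 1.3
slide [ 28.7 104.9 -44.6] rows 2.8
roll -0.5
```

View pics/s1.png

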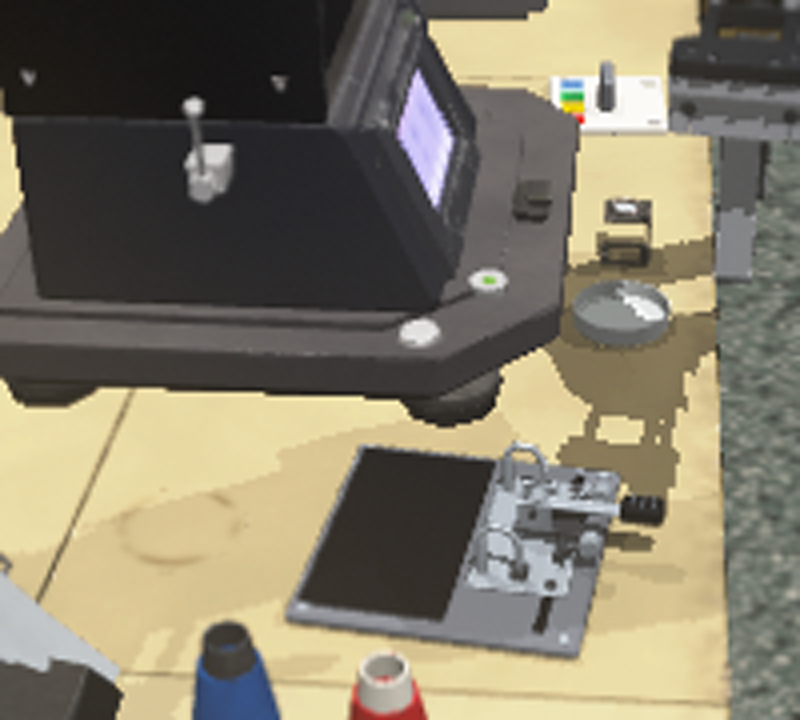

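```bash
python3 -m creep '[{"slide":[29,0,-45],"roll":0,"grip":0},{"slide":[29,40,-45],"roll":0,"grip":0},{"slide":[29,80,-45],"roll":0,"grip":0},{"slide":[29,120,-45],"roll":0,"grip":0},{"slide":[29,145,-45],"roll":0,"grip":0},{"slide":[29,145,-45],"roll":0,"grip":0},{"slide":[29,145,-45],"roll":0,"grip":0},{"slide":[29,145,-45],"roll":0,"grip":0}]'
python3 -c "
from go import *
to([(.411,.300,.017)],1.461)
from bench import snapshot
s=snapshot('side');crop(s,265,240,120,100,6,'pics/s2.png')
s=snapshot('top');crop(s,190,230,100,100,6,'pics/t2.png')"
```

```text
time: 2.9
tool_pos: [0.4134, 0.3004, 0.0629]
ee_rot: [-1.574, -0.002, 1.45]
wrist_force: [-0.5, 0.1, 0.7]
width: 0.0939
t2.90 pos [0.4134 0.3004 0.0629] rot [-1.574 -0.002  1.45 ] F [-0.5  0.1  0.7] T [ 0.09 -0.13 -0.  ] w 93.9
slide [-0.7 45.9  2.3] rows 1.1
roll -0.6
```

View pics/s2.png

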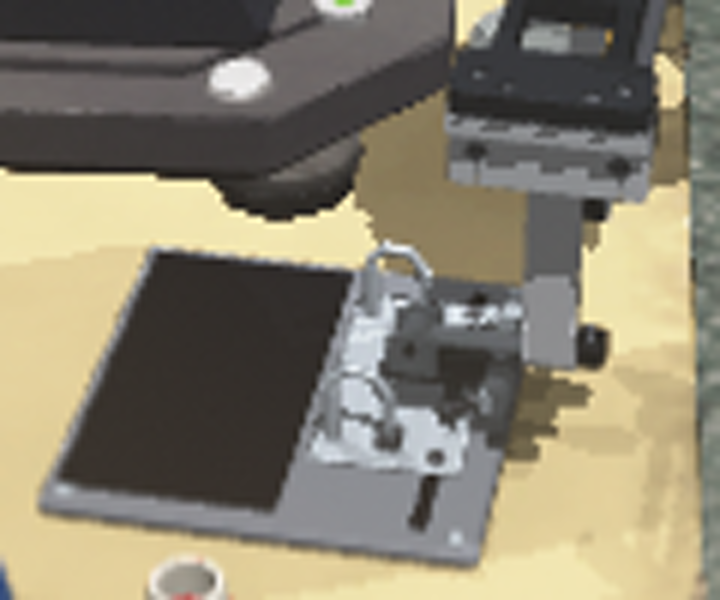

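View pics/t2.png

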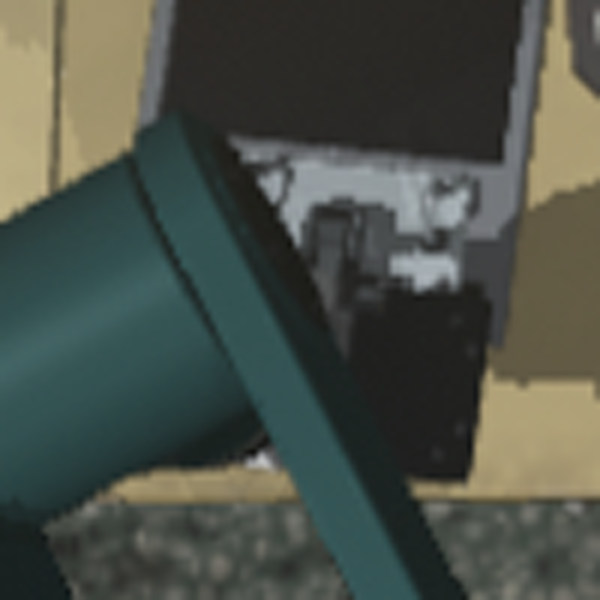

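```bash
python3 -m creep '[{"slide":[0,0,4],"roll":0,"grip":0},{"slide":[0,15,4],"roll":0,"grip":0},{"slide":[0,30,4],"roll":-0.5,"grip":0},{"slide":[0,44,4],"roll":-0.5,"grip":0.3},{"slide":[0,44,4],"roll":-0.5,"grip":0.5},{"slide":[0,44,4],"roll":-0.5,"grip":0.55},{"slide":[0,44,4],"roll":-0.5,"grip":0.6},{"slide":[0,44,4],"roll":-0.5,"grip":0.6},{"slide":[0,44,4],"roll":-0.5,"grip":0.6},{"slide":[0,44,4],"roll":-0.5,"grip":0.6},{"slide":[0,44,4],"roll":-0.5,"grip":0.6}]'
python3 -c "
from go import *
st()
from bench import snapshot
s=snapshot('side');crop(s,315,260,70,60,10,'pics/s3.png')"
```

```text
time: 3.92
tool_pos: [0.408, 0.3014, 0.017]
ee_rot: [-1.572, -0.001, 1.461]
wrist_force: [0.3, -0.2, -0.4]
width: 0.0441
t3.92 pos [0.408  0.3014 0.017 ] rot [-1.572e+00 -1.000e-03  1.461e+00] F [ 0.3 -0.2 -0.4] T [ 0.05 -0.15  0.02] w 44.1
```

View pics/s3.png

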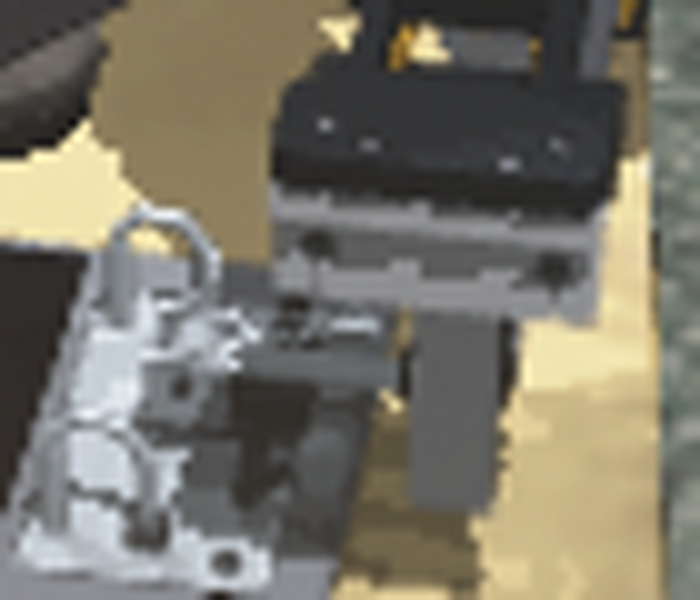

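```bash
python3 -m creep '[{"slide":[0,0,0],"roll":0,"grip":0.7},{"slide":[0,0,0],"roll":0,"grip":0.7},{"slide":[0,0,0],"roll":0,"grip":0.75},{"slide":[0,0,0],"roll":0,"grip":0.75},{"slide":[0,0,0],"roll":0,"grip":0.77},{"slide":[0,0,0],"roll":0,"grip":0.77}]'; python3 -m creep '[{"slide":[0,0,0],"roll":0,"grip":0.79},{"slide":[0,0,0],"roll":0,"grip":0.79},{"slide":[0,0,0],"roll":0,"grip":0.79}]';  python3 -m creep '[{"slide":[0,0,0],"roll":0,"grip":0.8},{"slide":[0,0,0],"roll":0,"grip":0.8},{"slide":[0,0,0],"roll":0,"grip":0.8}]'
```

```text
time: 4.47
tool_pos: [0.4077, 0.3012, 0.0164]
ee_rot: [-1.571, 0.0, 1.461]
wrist_force: [0.0, -0.0, 0.6]
width: 0.0218
time: 4.72
tool_pos: [0.4077, 0.3012, 0.0164]
ee_rot: [-1.571, 0.0, 1.461]
wrist_force: [0.1, -0.5, -0.1]
width: 0.0203
time: 4.97
tool_pos: [0.4077, 0.3012, 0.0164]
ee_rot: [-1.571, 0.0, 1.461]
wrist_force: [-0.1, -0.0, -0.3]
width: 0.0185
```

```bash
python3 -m creep '[{"slide":[0,0,0],"roll":0,"grip":0.82},{"slide":[0,0,0],"roll":0,"grip":0.82},{"slide":[0,0,0],"roll":0,"grip":0.84},{"slide":[0,0,0],"roll":0,"grip":0.84}]'; python3 -m creep '[{"slide":[0,0,0],"roll":0,"grip":1},{"slide":[0,0,0],"roll":0,"grip":1},{"slide":[0,0,0],"roll":0,"grip":1},{"slide":[0,0,0],"roll":0,"grip":1}]'
```

```text
time: 5.3
tool_pos: [0.4076, 0.3006, 0.0163]
ee_rot: [-1.571, 0.001, 1.461]
wrist_force: [-0.3, -2.7, 0.8]
width: 0.0156
time: 5.63
tool_pos: [0.4076, 0.3007, 0.0163]
ee_rot: [-1.571, 0.001, 1.461]
wrist_force: [0.1, -3.9, 0.1]
width: 0.0156
```

```bash
python3 -m creep '[{"slide":[-0.5,0,0],"roll":0,"grip":1},{"slide":[-0.5,-2,-0.1],"roll":0,"grip":1},{"slide":[-0.5,-4,-0.3],"roll":0,"grip":1},{"slide":[-0.5,-6,-0.5],"roll":0,"grip":1},{"slide":[-0.5,-6,-0.5],"roll":0,"grip":1}]'; python3 -m creep '[{"slide":[0,-2,-0.3],"roll":0,"grip":1},{"slide":[0,-4,-0.7],"roll":0,"grip":1},{"slide":[0,-6.3,-1.1],"roll":0,"grip":1},{"slide":[0,-6.3,-1.1],"roll":0,"grip":1}]'
```

```text
time: 6.05
tool_pos: [0.4077, 0.3004, 0.0209]
ee_rot: [-1.569, 0.001, 1.461]
wrist_force: [4.0, -0.9, -11.9]
width: 0.0158
time: 6.38
tool_pos: [0.4082, 0.3003, 0.0285]
ee_rot: [-1.568, 0.001, 1.461]
wrist_force: [1.5, -1.5, -12.1]
width: 0.0155
```

```bash
python3 -m creep '[{"slide":[0,-2,-0.5],"roll":0,"grip":1},{"slide":[0,-4,-1],"roll":0,"grip":1},{"slide":[0,-6,-1.8],"roll":0,"grip":1},{"slide":[0,-6,-1.8],"roll":0,"grip":1}]'; python3 -m creep '[{"slide":[0,-2,-0.7],"roll":0,"grip":1},{"slide":[0,-4,-1.5],"roll":0,"grip":1},{"slide":[0,-6,-2.4],"roll":0,"grip":1},{"slide":[0,-6,-2.4],"roll":0,"grip":1}]';python3 -c "
from go import *
st()
from bench import snapshot
s=snapshot('side');crop(s,265,240,120,100,6,'pics/s4.png')"
```

```text
time: 6.72
tool_pos: [0.4099, 0.3002, 0.035]
ee_rot: [-1.568, 0.001, 1.461]
wrist_force: [-3.0, -1.4, -9.6]
width: 0.0158
time: 7.05
tool_pos: [0.4128, 0.3, 0.0414]
ee_rot: [-1.569, 0.001, 1.461]
wrist_force: [-6.0, -2.3, -6.6]
width: 0.0156
t7.05 pos [0.4128 0.3    0.0414] rot [-1.569e+00  1.000e-03  1.461e+00] F [-6.  -2.3 -6.6] T [-0.32  1.18 -0.1 ] w 15.6
```

View pics/s4.png

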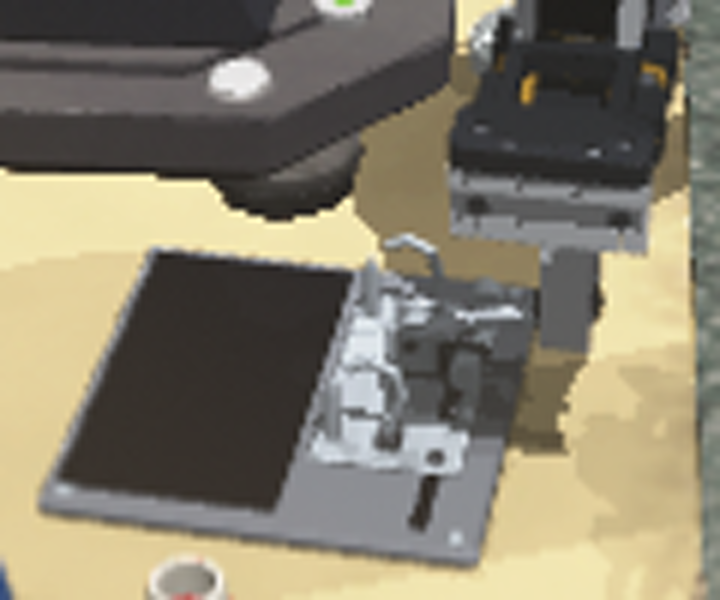

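```bash
python3 -m creep '[{"slide":[0,-2.5,-1.3],"roll":0,"grip":1},{"slide":[0,-5,-2.8],"roll":0,"grip":1},{"slide":[0,-5,-2.8],"roll":0,"grip":1}]'; python3 -m creep '[{"slide":[0,-2.5,-1.6],"roll":0,"grip":1},{"slide":[0,-5,-3.4],"roll":0,"grip":1},{"slide":[0,-5,-3.4],"roll":0,"grip":1}]'; python3 -m creep '[{"slide":[0,-2.5,-2],"roll":0,"grip":1},{"slide":[0,-5,-4.5],"roll":0,"grip":1},{"slide":[0,-5,-4.5],"roll":0,"grip":1}]'
```

```text
time: 7.35
tool_pos: [0.4162, 0.2996, 0.0471]
ee_rot: [-1.571, 0.0, 1.461]
wrist_force: [-5.1, -2.6, -4.0]
width: 0.0156
time: 7.6
tool_pos: [0.4206, 0.2992, 0.0529]
ee_rot: [-1.573, 0.0, 1.461]
wrist_force: [-3.4, -3.4, -2.5]
width: 0.0153
time: 7.85
tool_pos: [0.4264, 0.2986, 0.059]
ee_rot: [-1.576, -0.0, 1.461]
wrist_force: [-1.5, -5.0, 0.6]
width: 0.0155
```

```bash
python3 -m creep '[{"slide":[-0.5,-2,-2.2],"roll":0,"grip":1},{"slide":[-0.5,-4,-4.5],"roll":0,"grip":1},{"slide":[-0.5,-4,-4.5],"roll":0,"grip":1}]'; python3 -c "
from go import *
st()
from bench import snapshot
s=snapshot('side');crop(s,265,240,120,100,6,'pics/s5.png')"
```

```text
time: 8.1
tool_pos: [0.4315, 0.2981, 0.0629]
ee_rot: [-1.577, -0.002, 1.46]
wrist_force: [-0.1, -5.0, 3.2]
width: 0.0162
t8.10 pos [0.4315 0.2981 0.0629] rot [-1.577 -0.002  1.46 ] F [-0.1 -5.   3.2] T [-0.92  0.3  -0.07] w 16.2
```

View pics/s5.png

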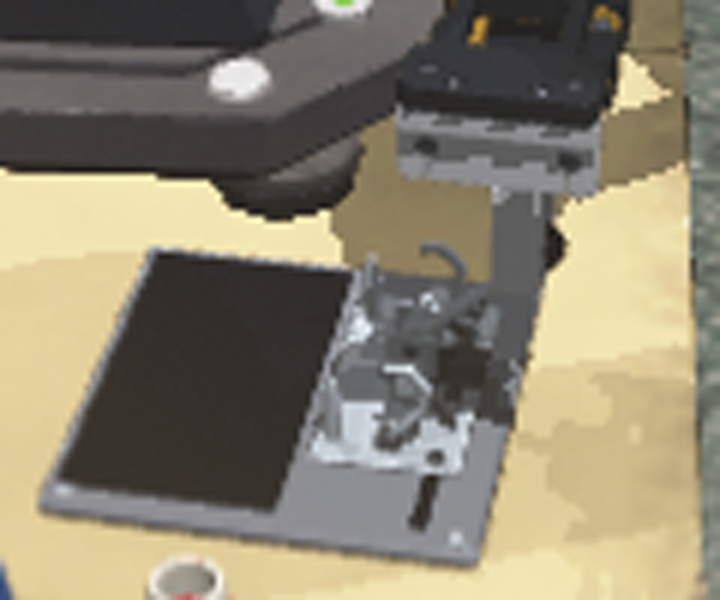

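```bash
python3 -m creep '[{"slide":[0,-2,-2],"roll":0,"grip":1},{"slide":[0,-2,-2],"roll":0,"grip":0.7},{"slide":[0,-2,-2],"roll":0,"grip":0.6},{"slide":[0,-2,-2],"roll":0,"grip":0.6},{"slide":[0,-2,-2],"roll":0,"grip":0.6},{"slide":[0,-2,-2],"roll":0,"grip":0.6},{"slide":[0,-2,-2],"roll":0,"grip":0.6}]'; python3 -c "
from go import *
st()
from bench import snapshot
s=snapshot('side');crop(s,265,240,120,100,6,'pics/s6.png')"
```

```text
time: 8.73
tool_pos: [0.4303, 0.298, 0.0615]
ee_rot: [-1.571, -0.0, 1.461]
wrist_force: [0.2, -0.2, -0.4]
width: 0.0376
t8.73 pos [0.4303 0.298  0.0615] rot [-1.571 -0.     1.461] F [ 0.2 -0.2 -0.4] T [ 0.1  -0.17 -0.04] w 37.6
```

View pics/s6.png

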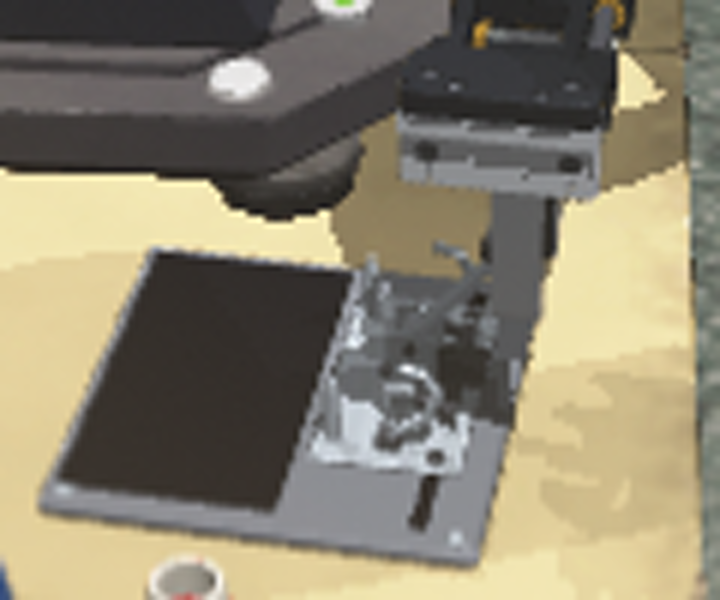

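```bash
python3 -m creep '[{"slide":[0,-30,2],"roll":0,"grip":0.6},{"slide":[0,-70,3],"roll":0,"grip":0.6},{"slide":[0,-110,5],"roll":0,"grip":0.6},{"slide":[0,-140,30],"roll":0,"grip":0.6},{"slide":[0,-140,60],"roll":10,"grip":0.6},{"slide":[-30,-140,70],"roll":20,"grip":0.6},{"slide":[-70,-140,70],"roll":27,"grip":0.6},{"slide":[-110,-140,70],"roll":34,"grip":0.6},{"slide":[-150,-140,70],"roll":41,"grip":0.6},{"slide":[-190,-140,70],"roll":48,"grip":0.6},{"slide":[-230,-140,70],"roll":55,"grip":0.6},{"slide":[-270,-140,70],"roll":62,"grip":0.6},{"slide":[-310,-140,70],"roll":69,"grip":0.6},{"slide":[-350,-140,70],"roll":76,"grip":0.6},{"slide":[-390,-140,70],"roll":80,"grip":0.6}]'; python3 -c "
from go import *
to([(.36,-.3,.2),(.449,-.324,.1)],.057)
from bench import snapshot
s=snapshot('side');cv2.imwrite('pics/sF.png',s[:,:,::-1]);crop(s,265,240,110,100,7,'pics/s7.png')
s=snapshot('top');cv2.imwrite('pics/tF.png',s[:,:,::-1]);crop(s,200,205,90,100,6,'pics/t7.png')"
```

```text
time: 10.03
tool_pos: [0.3175, -0.0838, 0.2021]
ee_rot: [-1.572, -0.002, 0.08]
wrist_force: [1.1, 0.7, -0.1]
width: 0.0375
t10.03 pos [ 0.3175 -0.0838  0.2021] rot [-1.572 -0.002  0.08 ] F [ 1.1  0.7 -0.1] T [-0.02 -0.17 -0.05] w 37.5
slide [  25.1    2.1 -218.9] rows 5.3
slide [ 111.9  102.1 -249.9] rows 7.0
roll 1.3
```

View pics/s7.png

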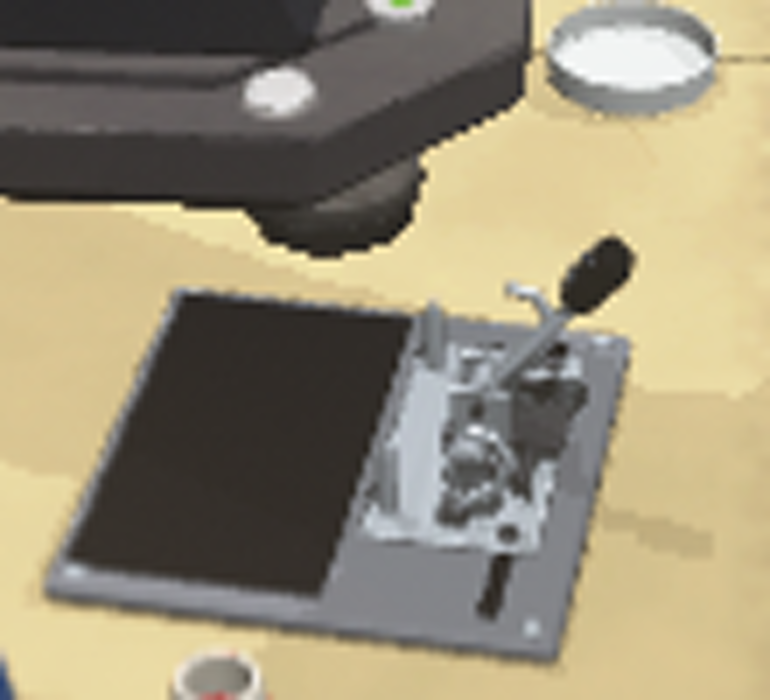

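View pics/t7.png

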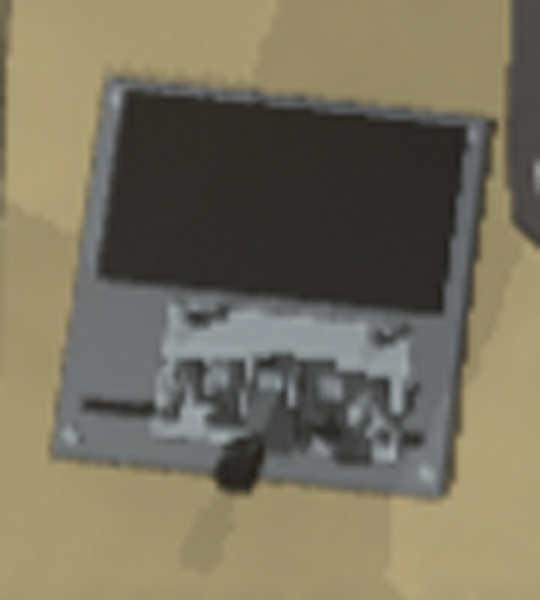

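```bash
cat > p.py <<'E'
from m import *
tb=lambda p:np.array(p)/6.+[200,205]-.42
sb=lambda p:np.array(p)/7.+[265,240]-.43
B=[[.098,.085],[.098,-.085],[-.07,-.085],[-.07,.085]]
P=plane('side',sb([(433,304),(378,452)]),.037);print('side tips',P,P.mean(0),np.linalg.norm(P[0]-P[1]),np.arctan2(*(P[1]-P[0])[:2]*[-1,1]))
for nm,a,t in (('avg',-.11,np.array([.5015,.301])),('top',-.1139,np.array([.5007,.2989])),('side',-.1031,np.array([.5026,.3032]))):
    R=np.array([[np.cos(a),-np.sin(a)],[np.sin(a),np.cos(a)]])
    print(nm,((P[:,:2]-t)@R*1000).round(1))
    for s in(-.0095,):
        W=[list(R@np.array([-.005,s+k*.04])+t)+[.037] for k in(1,-1)]
        print(' top crop px',((proj('top',W)+.42-[200,205])*6).round(0).tolist(),'side',((proj('side',W)+.43-[265,240])*7).round(0).tolist())
# lug felt
print('touch',)
E
python3 p.py; python3 -c "
from h import *
t=cv2.imread('pics/tF.png')[:,:,::-1];crop(t,222,248,52,40,15,'pics/t8.png')
t=cv2.imread('pics/sF.png')[:,:,::-1];crop(t,310,275,52,48,15,'pics/s8.png')"
```

```text
side tips [[0.49268898 0.25209094 0.037     ]
 [0.50396599 0.33480759 0.037     ]] [0.49832749 0.29344926 0.037     ] 0.08348182429071496 -0.13549757005197496
avg [[ -3.4 -49.6]
 [ -1.3  33.9]]
 top crop px [[180.0, 313.0], [369.0, 333.0]] side [[391.0, 447.0], [438.0, 305.0]]
top [[ -2.6 -47.4]
 [ -0.8  36. ]]
 top crop px [[185.0, 314.0], [374.0, 335.0]] side [[394.0, 443.0], [441.0, 301.0]]
side [[ -4.6 -51.9]
 [ -1.9  31.6]]
 top crop px [[175.0, 311.0], [364.0, 329.0]] side [[388.0, 451.0], [433.0, 308.0]]
touch
```

View pics/t8.png

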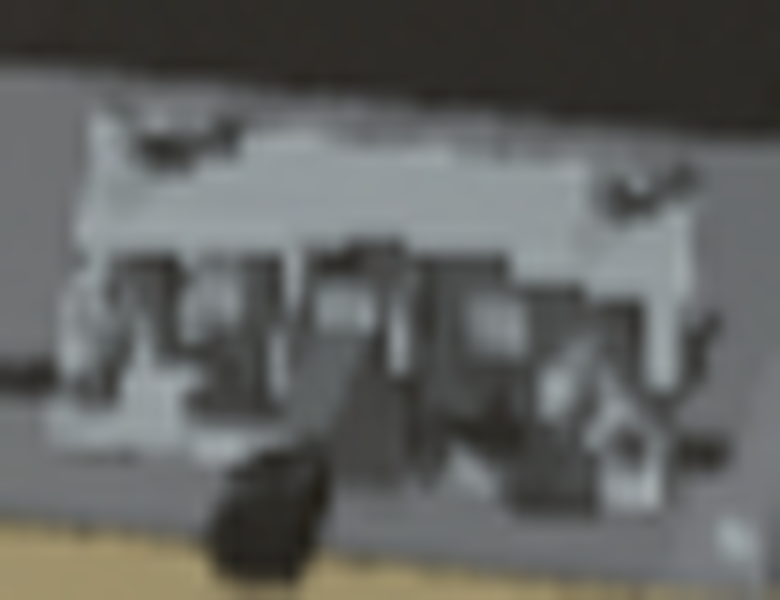

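View pics/s8.png

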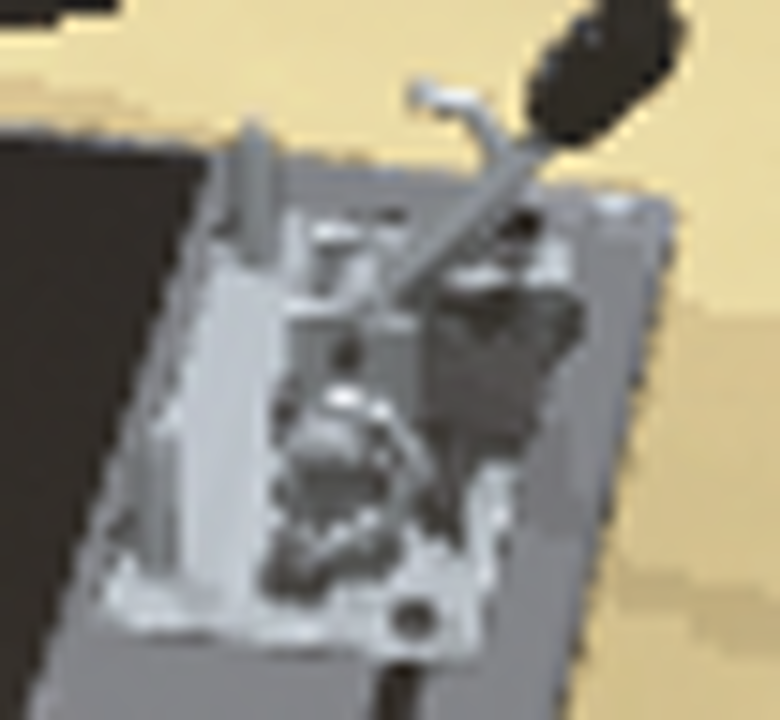

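```bash
python3 -m creep '[{"slide":[5,0,-41],"roll":1.3,"grip":0.6},{"slide":[15,0,-80],"roll":1.3,"grip":0.6},{"slide":[25,0,-120],"roll":1.3,"grip":0.6},{"slide":[45,0,-155],"roll":1.3,"grip":0.6},{"slide":[65,0,-190],"roll":1.3,"grip":0.6},{"slide":[90,10,-220],"roll":1.3,"grip":0.6},{"slide":[111,30,-250],"roll":1.3,"grip":0.6},{"slide":[111,70,-250],"roll":1.3,"grip":0.6},{"slide":[111,110,-250],"roll":1.3,"grip":0.6},{"slide":[111,140,-250],"roll":1.3,"grip":0.6},{"slide":[111,140,-250],"roll":1.3,"grip":0.6},{"slide":[111,140,-250],"roll":1.3,"grip":0.6}]'; python3 -c "
from go import *
to([(.4485,-.3235,.06),(.4485,-.3235,.010)],.057)
from bench import snapshot
s=snapshot('side');cv2.imwrite('pics/sG.png',s[:,:,::-1]);crop(s,310,150,80,70,8,'pics/s9.png')
s=snapshot('top');cv2.imwrite('pics/tG.png',s[:,:,::-1]);crop(s,440,235,80,80,7,'pics/t9.png')"
```

```text
time: 11.13
tool_pos: [0.4496, -0.3199, 0.06]
ee_rot: [-1.567, 0.003, 0.065]
wrist_force: [-0.2, -0.2, -0.8]
width: 0.0374
t11.13 pos [ 0.4496 -0.3199  0.06  ] rot [-1.567  0.003  0.065] F [-0.2 -0.2 -0.8] T [-0.07 -0.15  0.03] w 37.4
slide [-1.4 -0.  -3.5] rows 0.1
slide [-1.4 50.  -3.5] rows 1.2
roll 0.5
```

View pics/s9.png

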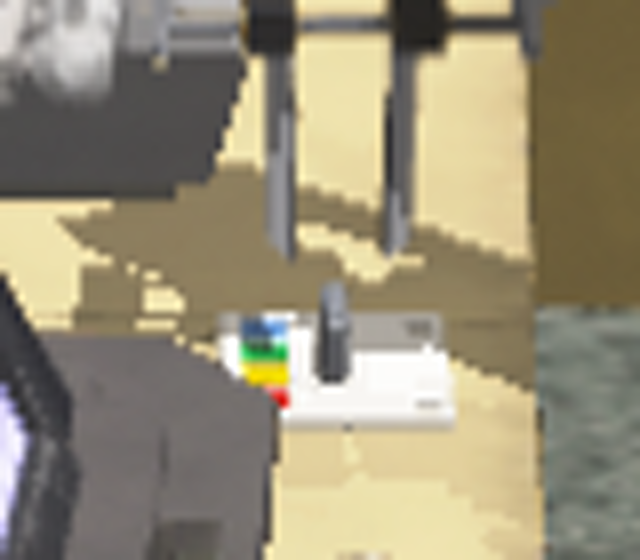

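View pics/t9.png

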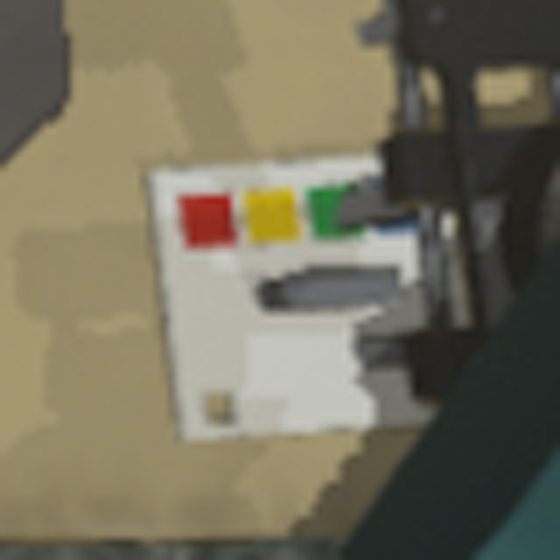

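```bash
python3 -m creep '[{"slide":[-1.4,20,-3.5],"roll":0.5,"grip":0.6},{"slide":[-1.4,40,-3.5],"roll":0.5,"grip":0.6},{"slide":[-1.4,47,-3.5],"roll":0.5,"grip":0.6},{"slide":[-1.4,50,-3.5],"roll":0.5,"grip":0.6},{"slide":[-1.4,50,-3.5],"roll":0.5,"grip":0.6},{"slide":[-1.4,50,-3.5],"roll":0.5,"grip":0.7},{"slide":[-1.4,50,-3.5],"roll":0.5,"grip":0.75},{"slide":[-1.4,50,-3.5],"roll":0.5,"grip":0.8},{"slide":[-1.4,50,-3.5],"roll":0.5,"grip":0.8}]'; python3 -m creep '[{"slide":[0,0,0],"roll":0,"grip":0.83},{"slide":[0,0,0],"roll":0,"grip":0.85},{"slide":[0,0,0],"roll":0,"grip":0.87},{"slide":[0,0,0],"roll":0,"grip":1},{"slide":[0,0,0],"roll":0,"grip":1},{"slide":[0,0,0],"roll":0,"grip":1}]'
```

```text
time: 11.98
tool_pos: [0.4494, -0.3258, 0.0127]
ee_rot: [-1.572, -0.001, 0.054]
wrist_force: [-0.5, 0.8, 1.0]
width: 0.0192
time: 12.48
tool_pos: [0.4494, -0.3256, 0.0121]
ee_rot: [-1.571, -0.001, 0.055]
wrist_force: [1.8, 0.0, 1.2]
width: 0.0119
```

```bash
python3 -m creep '[{"slide":[0,-15,0],"roll":0,"grip":1},{"slide":[0,-50,0],"roll":0,"grip":1},{"slide":[0,-90,0],"roll":0,"grip":1},{"slide":[0,-130,0],"roll":0,"grip":1},{"slide":[-20,-170,10],"roll":0,"grip":1},{"slide":[-50,-188,30],"roll":0,"grip":1},{"slide":[-80,-188,60],"roll":0,"grip":1},{"slide":[-90,-188,100],"roll":2,"grip":1},{"slide":[-90,-188,140],"roll":4,"grip":1},{"slide":[-90,-188,180],"roll":6,"grip":1},{"slide":[-90,-188,220],"roll":9,"grip":1},{"slide":[-90,-188,260],"roll":9.6,"grip":1},{"slide":[-90,-188,300],"roll":9.6,"grip":1},{"slide":[-90,-188,340],"roll":9.6,"grip":1},{"slide":[-90,-188,380],"roll":9.6,"grip":1},{"slide":[-90,-188,400],"roll":9.6,"grip":1},{"slide":[-90,-188,400],"roll":9.6,"grip":1},{"slide":[-90,-188,400],"roll":9.6,"grip":1},{"slide":[-90,-188,400],"roll":9.6,"grip":1}]'; python3 -c "
from go import *
to([(.5353,.2864,.2),(.45,.2864,.2)],-.111)
from bench import snapshot
s=snapshot('side');cv2.imwrite('pics/sH.png',s[:,:,::-1]);crop(s,290,150,130,110,6,'pics/s10.png')
s=snapshot('top');cv2.imwrite('pics/tH.png',s[:,:,::-1]);crop(s,240,200,130,110,6,'pics/t10.png')"
```

```text
time: 14.07
tool_pos: [0.337, 0.0684, 0.1993]
ee_rot: [-1.572, 0.001, -0.114]
wrist_force: [-0.3, 0.5, -0.6]
width: 0.0119
t14.07 pos [0.337  0.0684 0.1993] rot [-1.572e+00  1.000e-03 -1.140e-01] F [-0.3  0.5 -0.6] T [ 0.01 -0.09 -0.02] w 11.9
slide [172.3  -0.7 239.1] rows 7.1
slide [ 87.5  -0.7 229.4] rows 5.9
roll -0.1
```

View pics/s10.png

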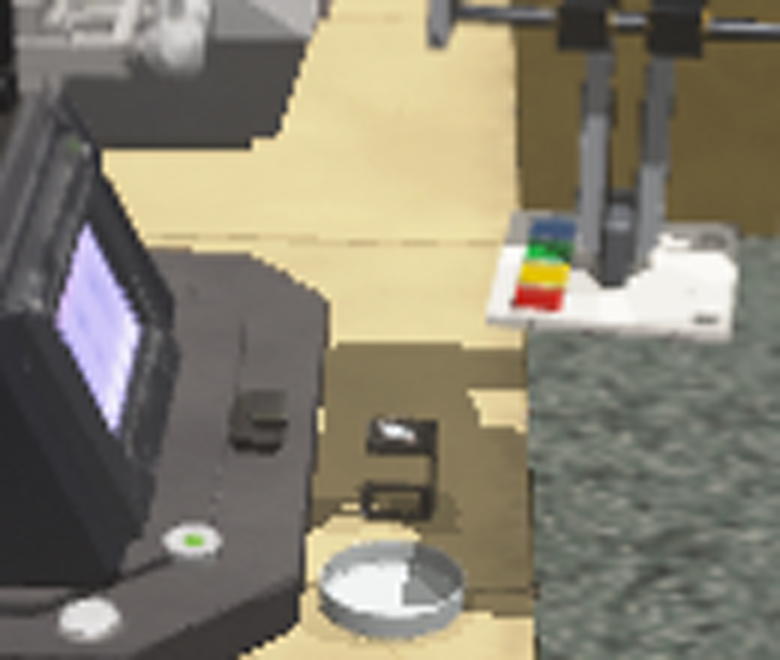

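View pics/t10.png

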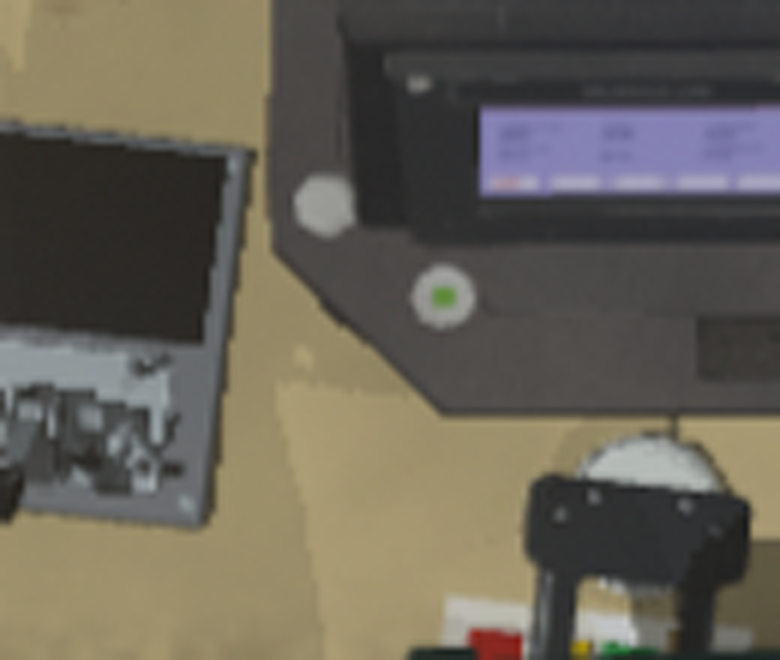

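```bash
python3 - <<'E'
from m import *
sb=lambda p:np.array(p)/6.+[290,150]-.42
P=[[.05,.055],[-.05,.055],[-.05,-.055],[.05,-.055]]
a,t,r=fit(P,plane('side',sb([(488,320),(732,330),(740,226),(512,212)]),.1922));print(a,t,r.round(1))
y=-.114;R=np.array([[np.cos(y),-np.sin(y)],[np.sin(y),np.cos(y)]]);print('plate in tool xy(mm)',R.T@(t-[.337,.0684])*1000)
E
```

```text
-0.08215724970889811 [0.33656997 0.07127734] [[ 1.1  2.3]
 [ 1.5 -3.7]
 [-1.6  0.6]
 [-1.1  0.8]]
plate in tool xy(mm) [-0.75454614  2.80974497]
```

```bash
python3 -m creep '[{"slide":[0,0,40],"roll":0,"grip":1},{"slide":[0,0,80],"roll":0,"grip":1},{"slide":[10,0,120],"roll":0,"grip":1},{"slide":[30,0,155],"roll":0,"grip":1},{"slide":[50,0,190],"roll":0,"grip":1},{"slide":[75,0,220],"roll":0,"grip":1},{"slide":[115,0,237],"roll":0,"grip":1},{"slide":[155,0,237],"roll":0,"grip":1},{"slide":[172,0,237],"roll":0,"grip":1},{"slide":[172,40,237],"roll":0,"grip":1},{"slide":[172,80,237],"roll":0,"grip":1},{"slide":[172,110,237],"roll":0,"grip":1},{"slide":[172,110,237],"roll":0,"grip":1},{"slide":[172,110,237],"roll":0,"grip":1},{"slide":[172,110,237],"roll":0,"grip":1},{"slide":[172,110,237],"roll":0,"grip":1}]'; python3 -c "
from go import *
to([(.535,.2843,.09),(.535,.2843,.055)],-.111)
from bench import snapshot
s=snapshot('side');cv2.imwrite('pics/sI.png',s[:,:,::-1]);crop(s,255,210,130,110,6,'pics/s11.png')
s=snapshot('top');cv2.imwrite('pics/tI.png',s[:,:,::-1]);crop(s,180,195,130,110,6,'pics/t11.png')"
```

```text
time: 15.5
tool_pos: [0.5373, 0.2855, 0.0935]
ee_rot: [-1.568, -0.006, -0.114]
wrist_force: [-0.3, -0.1, -1.2]
width: 0.012
t15.50 pos [0.5373 0.2855 0.0935] rot [-1.568 -0.006 -0.114] F [-0.3 -0.1 -1.2] T [-0.06 -0.1   0.  ] w 12.0
slide [-2.2  3.5 -1.4] rows 0.1
slide [-2.2 38.5 -1.4] rows 0.9
roll -0.2
```

View pics/s11.png

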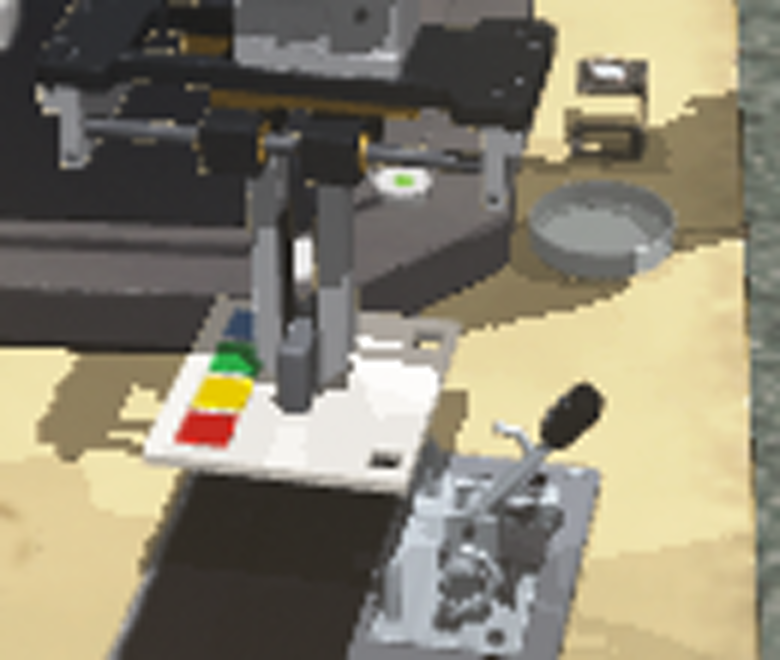

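View pics/t11.png

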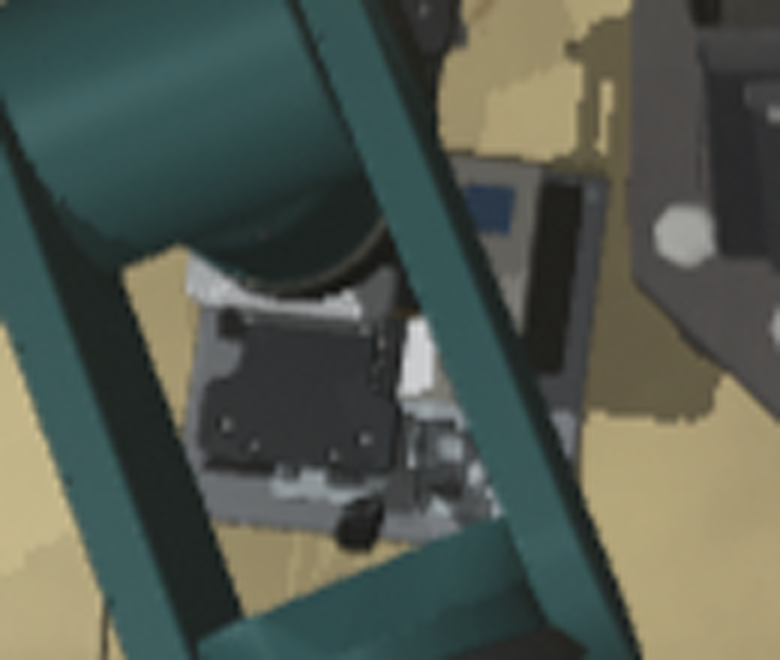

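```bash
python3 - <<'E'
from m import *
s=cv2.imread('pics/sI.png')[:,:,::-1];crop(s,310,255,30,40,18,'pics/s12.png')
sb=lambda p:np.array(p)/6.+[255,210]-.42
H=plane('side',sb([(384,460),(430,341)]),.0862);print(H,H.mean(0),np.linalg.norm(H[0]-H[1]))
y=-.114;R=np.array([[np.cos(y),-np.sin(y)],[np.sin(y),np.cos(y)]]);print('holes in tool',R.T@(H.mean(0)[:2]-[.5373,.2855])*1000)
sp=lambda p:np.array(p)/15.+[310,275]-.47
P=plane('side',sp([(152,430),(253,120)]),.037);print('tips',P,P.mean(0),np.linalg.norm(P[0]-P[1]))
E
```

```text
[[0.50333174 0.33358973 0.0862    ]
 [0.49269783 0.25381339 0.0862    ]] [0.49801478 0.29370156 0.0862    ] 0.08048195239069672
holes in tool [-39.96317078   3.67950187]
tips [[0.50181285 0.3312024  0.037     ]
 [0.49291476 0.25017078 0.037     ]] [0.49736381 0.29068659 0.037     ] 0.08151870363281961
```

View pics/s12.png

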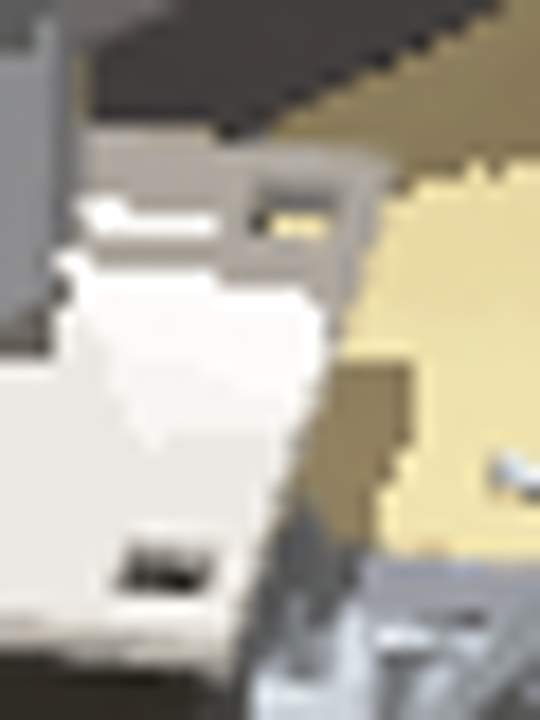

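```bash
python3 -m creep '[{"slide":[-0.9,0,-2.3],"roll":-0.2,"grip":1},{"slide":[-0.9,15,-2.3],"roll":-0.2,"grip":1},{"slide":[-0.9,28,-2.3],"roll":-0.2,"grip":1},{"slide":[-0.9,36,-2.3],"roll":-0.2,"grip":1},{"slide":[-0.9,36,-2.3],"roll":-0.2,"grip":1},{"slide":[-0.9,36,-2.3],"roll":-0.2,"grip":1}]'; python3 -c "
from go import *
to([(.536,.2833,.05)],-.111)
from bench import snapshot
s=snapshot('side');cv2.imwrite('pics/sJ.png',s[:,:,::-1]);crop(s,280,260,75,60,10,'pics/s13.png')
"
```

```text
time: 16.1
tool_pos: [0.5331, 0.2828, 0.0528]
ee_rot: [-1.572, 0.002, -0.109]
wrist_force: [-0.2, 0.0, -0.9]
width: 0.0118
t16.10 pos [0.5331 0.2828 0.0528] rot [-1.572  0.002 -0.109] F [-0.2  0.  -0.9] T [ 0.02 -0.09  0.01] w 11.8
slide [2.8 2.8 0.8] rows 0.1
roll 0.1
```

View pics/s13.png

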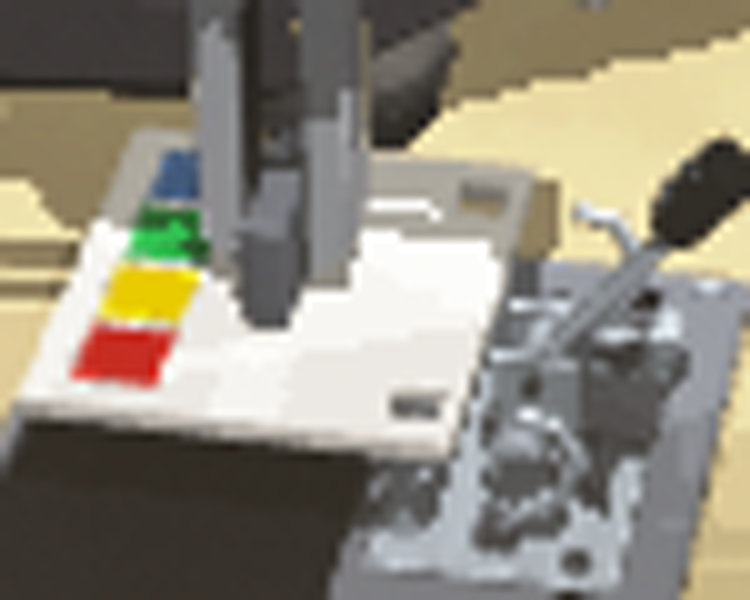

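```bash
python3 - <<'E'
from m import *
H=plane('side',np.array([(417,405),(484,193)])/10.+[280,260]-.45,.0455);print(H,H.mean(0),np.linalg.norm(H[0]-H[1]))
y=-.109;R=np.array([[np.cos(y),-np.sin(y)],[np.sin(y),np.cos(y)]]);print('holes in tool',R.T@(H.mean(0)[:2]-[.5331,.2828])*1000)
E
```

```text
[[0.49818298 0.33027813 0.0455    ]
 [0.48939563 0.24656164 0.0455    ]] [0.4937893  0.28841988 0.0455    ] 0.08417640848741528
holes in tool [-39.68875699   1.31014426]
```

```bash
python3 -m creep '[{"slide":[2.8,0,1.5],"roll":0,"grip":1},{"slide":[2.8,0,1.5],"roll":0,"grip":1},{"slide":[2.8,2,1.5],"roll":0,"grip":1},{"slide":[2.8,2,1.5],"roll":0,"grip":1}]'; python3 -m creep '[{"slide":[0,1,0],"roll":0,"grip":1},{"slide":[0,2,0],"roll":0,"grip":1},{"slide":[0,2,0],"roll":0,"grip":1}]';  python3 -m creep '[{"slide":[0,1,0],"roll":0,"grip":1},{"slide":[0,2,0],"roll":0,"grip":1},{"slide":[0,2,0],"roll":0,"grip":1}]';python3 -c "
from go import *
st()"
```

```text
time: 16.48
tool_pos: [0.5369, 0.2843, 0.0518]
ee_rot: [-1.571, -0.0, -0.11]
wrist_force: [0.0, 0.4, -1.4]
width: 0.0116
time: 16.73
tool_pos: [0.5366, 0.2841, 0.0494]
ee_rot: [-1.571, 0.0, -0.11]
wrist_force: [0.3, 0.3, -1.8]
width: 0.0117
time: 16.98
tool_pos: [0.5366, 0.2841, 0.0474]
ee_rot: [-1.571, 0.0, -0.11]
wrist_force: [0.1, 0.0, -0.7]
width: 0.012
t16.98 pos [0.5366 0.2841 0.0474] rot [-1.571  0.    -0.11 ] F [ 0.1  0.  -0.7] T [-0.04 -0.02 -0.04] w 12.0
```

```bash
python3 -m creep '[{"slide":[0,1,0],"roll":0,"grip":1},{"slide":[0,2,0],"roll":0,"grip":1},{"slide":[0,2,0],"roll":0,"grip":1}]';  python3 -m creep '[{"slide":[0,1,0],"roll":0,"grip":1},{"slide":[0,1,0],"roll":0,"grip":1}]';python3 -c "
from go import *
st()"; python3 -m creep '[{"slide":[0,1,0],"roll":0,"grip":1},{"slide":[0,1,0],"roll":0,"grip":1}]';python3 -c "
from go import *
st()
from bench import snapshot
s=snapshot('side');cv2.imwrite('pics/sK.png',s[:,:,::-1]);crop(s,280,260,75,60,10,'pics/s14.png')
"
```

```text
time: 17.23
tool_pos: [0.5366, 0.2841, 0.0454]
ee_rot: [-1.571, 0.0, -0.11]
wrist_force: [-0.3, 0.2, -0.6]
width: 0.012
time: 17.4
tool_pos: [0.5367, 0.2842, 0.0445]
ee_rot: [-1.571, 0.0, -0.11]
wrist_force: [0.1, -0.3, -1.1]
width: 0.0117
t17.40 pos [0.5367 0.2842 0.0445] rot [-1.571  0.    -0.11 ] F [ 0.1 -0.3 -1.1] T [-0.05 -0.09  0.1 ] w 11.7
time: 17.57
tool_pos: [0.5366, 0.2842, 0.0435]
ee_rot: [-1.571, 0.0, -0.11]
wrist_force: [-0.2, -0.4, -1.9]
width: 0.012
t17.57 pos [0.5366 0.2842 0.0435] rot [-1.571  0.    -0.11 ] F [-0.2 -0.4 -1.9] T [-0.01 -0.04  0.04] w 12.0
```

View pics/s14.png

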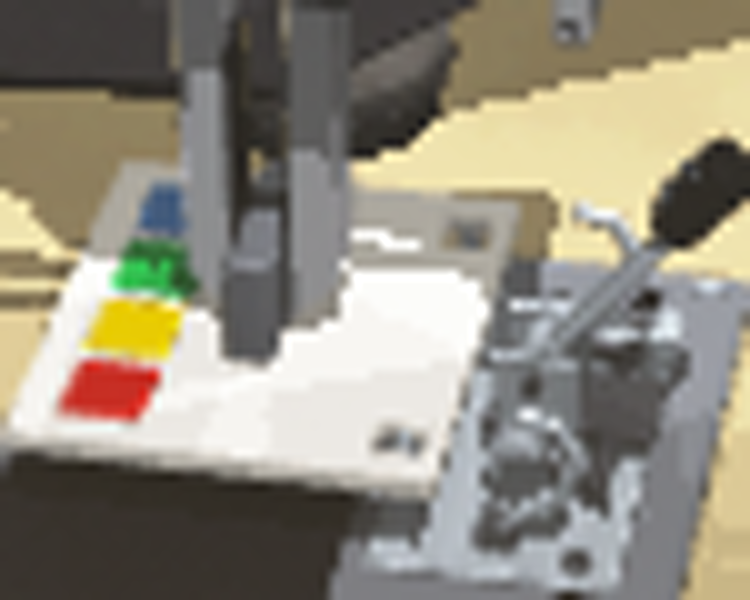

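```bash
python3 -m creep '[{"slide":[0,1,0],"roll":0,"grip":1},{"slide":[0,2,0],"roll":0,"grip":1},{"slide":[0,2,0],"roll":0,"grip":1}]'; python3 -m creep '[{"slide":[0,1,0],"roll":0,"grip":1},{"slide":[0,2,0],"roll":0,"grip":1},{"slide":[0,3,0],"roll":0,"grip":1},{"slide":[0,3,0],"roll":0,"grip":1}]';python3 -c "
from go import *
st()
from bench import snapshot
s=snapshot('side');cv2.imwrite('pics/sL.png',s[:,:,::-1]);crop(s,310,270,30,40,15,'pics/s15.png')
"
```

```text
time: 17.87
tool_pos: [0.5366, 0.2841, 0.0414]
ee_rot: [-1.571, 0.0, -0.11]
wrist_force: [0.5, -0.2, -1.9]
width: 0.0116
time: 18.2
tool_pos: [0.5366, 0.2841, 0.0384]
ee_rot: [-1.571, 0.0, -0.11]
wrist_force: [-0.7, 0.2, -1.3]
width: 0.0117
t18.20 pos [0.5366 0.2841 0.0384] rot [-1.571  0.    -0.11 ] F [-0.7  0.2 -1.3] T [-0.05 -0.04 -0.02] w 11.7
```

View pics/s15.png

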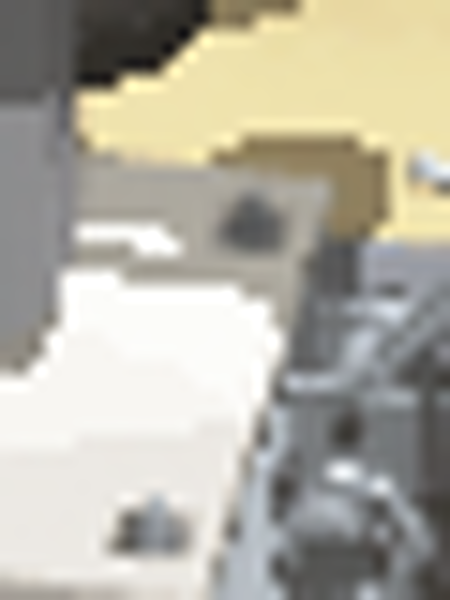

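```bash
python3 -m creep '[{"slide":[0,1,0],"roll":0,"grip":1},{"slide":[0,2,0],"roll":0,"grip":1},{"slide":[0,3,0],"roll":0,"grip":1},{"slide":[0,3,0],"roll":0,"grip":1}]'; python3 -m creep '[{"slide":[0,1,0],"roll":0,"grip":1},{"slide":[0,2,0],"roll":0,"grip":1},{"slide":[0,3,0],"roll":0,"grip":1},{"slide":[0,3,0],"roll":0,"grip":1}]';python3 -m creep '[{"slide":[0,1,0],"roll":0,"grip":1},{"slide":[0,2,0],"roll":0,"grip":1},{"slide":[0,3,0],"roll":0,"grip":1},{"slide":[0,3,0],"roll":0,"grip":1}]';python3 -m creep '[{"slide":[0,1,0],"roll":0,"grip":1},{"slide":[0,2,0],"roll":0,"grip":1},{"slide":[0,3,0],"roll":0,"grip":1},{"slide":[0,3,0],"roll":0,"grip":1}]'
```

```text
time: 18.58
tool_pos: [0.5366, 0.2841, 0.0354]
ee_rot: [-1.571, 0.0, -0.11]
wrist_force: [-0.4, 0.9, -1.2]
width: 0.012
time: 18.92
tool_pos: [0.5366, 0.2841, 0.0324]
ee_rot: [-1.571, 0.0, -0.11]
wrist_force: [-0.8, -0.1, -0.5]
width: 0.0115
time: 19.25
tool_pos: [0.5366, 0.2841, 0.0294]
ee_rot: [-1.571, 0.0, -0.11]
wrist_force: [-0.1, -0.1, -1.6]
width: 0.0118
time: 19.58
tool_pos: [0.5366, 0.2841, 0.0264]
ee_rot: [-1.571, 0.0, -0.11]
wrist_force: [-0.3, -0.9, -1.2]
width: 0.0116
```

```bash
python3 -m creep '[{"slide":[0,1,0],"roll":0,"grip":1},{"slide":[0,1.5,0],"roll":0,"grip":1},{"slide":[0,1.5,0],"roll":0,"grip":1}]'; python3 -m creep '[{"slide":[0,0.5,0],"roll":0,"grip":1},{"slide":[0,1,0],"roll":0,"grip":1},{"slide":[0,1,0],"roll":0,"grip":1}]';python3 -c "
from go import *
st()
from bench import snapshot
s=snapshot('side');cv2.imwrite('pics/sM.png',s[:,:,::-1]);crop(s,270,265,90,75,8,'pics/s16.png')
"
```

```text
time: 19.83
tool_pos: [0.5367, 0.2841, 0.0251]
ee_rot: [-1.571, 0.0, -0.11]
wrist_force: [-0.1, 0.7, -1.2]
width: 0.012
time: 20.08
tool_pos: [0.5368, 0.2842, 0.0242]
ee_rot: [-1.571, -0.0, -0.11]
wrist_force: [-1.0, -0.4, -1.5]
width: 0.0119
t20.08 pos [0.5368 0.2842 0.0242] rot [-1.571 -0.    -0.11 ] F [-1.  -0.4 -1.5] T [-0.03 -0.07 -0.05] w 11.9
```

View pics/s16.png

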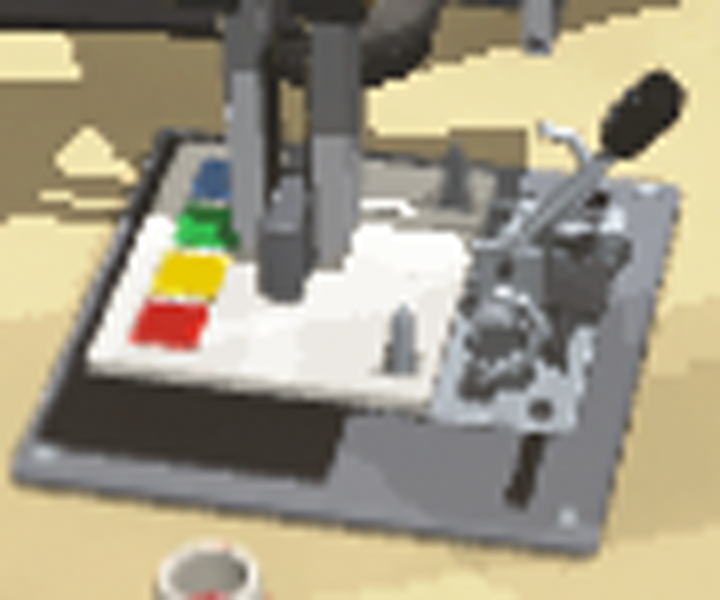

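```bash
python3 -m creep '[{"slide":[0,0.5,0],"roll":0,"grip":1},{"slide":[0,1,0],"roll":0,"grip":1},{"slide":[0,1,0],"roll":0,"grip":1}]'; python3 -c "
from go import *
st()"; python3 -m creep '[{"slide":[0,0.5,0],"roll":0,"grip":1},{"slide":[0,0.5,0],"roll":0,"grip":1}]';python3 -c "
from go import *
st()
"
```

```text
time: 20.38
tool_pos: [0.5368, 0.2843, 0.0239]
ee_rot: [-1.571, -0.0, -0.11]
wrist_force: [-1.4, -1.4, 2.2]
width: 0.0115
t20.38 pos [0.5368 0.2843 0.0239] rot [-1.571 -0.    -0.11 ] F [-1.4 -1.4  2.2] T [-0.18  0.18 -0.  ] w 11.5
time: 20.55
tool_pos: [0.5368, 0.2842, 0.0234]
ee_rot: [-1.571, -0.0, -0.11]
wrist_force: [-2.3, -1.2, 4.6]
width: 0.0119
t20.55 pos [0.5368 0.2842 0.0234] rot [-1.571 -0.    -0.11 ] F [-2.3 -1.2  4.6] T [-0.16  0.28 -0.01] w 11.9
```

```bash
python3 -m creep '[{"slide":[0,-0.5,0],"roll":0,"grip":0.8},{"slide":[0,-0.5,0],"roll":0,"grip":0.7},{"slide":[0,-0.5,0],"roll":0,"grip":0.65},{"slide":[0,-0.5,0],"roll":0,"grip":0.65},{"slide":[0,-0.5,0],"roll":0,"grip":0.65},{"slide":[0,-10,0],"roll":0,"grip":0.65},{"slide":[0,-30,0],"roll":0,"grip":0.65},{"slide":[0,-70,0],"roll":0,"grip":0.65},{"slide":[0,-110,0],"roll":0,"grip":0.65},{"slide":[0,-140,0],"roll":0,"grip":0.65},{"slide":[0,-140,0],"roll":0,"grip":1},{"slide":[0,-140,0],"roll":0,"grip":1},{"slide":[0,-140,0],"roll":0,"grip":1}]';python3 -c "
from go import *
st()
from bench import snapshot
s=snapshot('side');cv2.imwrite('pics/sN.png',s[:,:,::-1]);crop(s,270,265,90,75,8,'pics/s17.png')
"
```

```text
time: 21.63
tool_pos: [0.5365, 0.2841, 0.1626]
ee_rot: [-1.571, 0.0, -0.11]
wrist_force: [0.5, -0.1, -0.6]
width: 0.0161
t21.63 pos [0.5365 0.2841 0.1626] rot [-1.571  0.    -0.11 ] F [ 0.5 -0.1 -0.6] T [-0.05 -0.04 -0.02] w 16.1
```

View pics/s17.png

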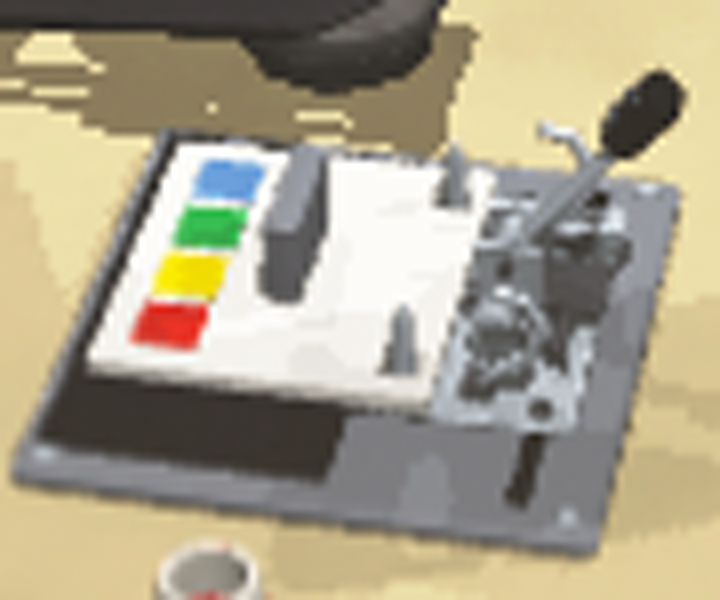

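```bash
python3 -c "
from go import *
to([(.433,.2975,.162),(.433,.2975,.105)],-.11)"
```

```text
t21.68 pos [0.5359 0.2838 0.1612] rot [-1.572  0.002 -0.11 ] F [ 0.3 -0.4 -0.6] T [ 0.01 -0.04  0.01] w 12.0
slide [-103.8   -0.8    2.3] rows 2.5
slide [-103.8   56.2    2.3] rows 2.8
roll 0.0
```

```bash
python3 -m creep '[{"slide":[-35,0,0],"roll":0,"grip":1},{"slide":[-70,0,1],"roll":0,"grip":1},{"slide":[-103,0,2],"roll":0,"grip":1},{"slide":[-103,0,2],"roll":0,"grip":1},{"slide":[-103,20,2],"roll":0,"grip":1},{"slide":[-103,40,2],"roll":0,"grip":1},{"slide":[-103,50,2],"roll":0,"grip":1},{"slide":[-103,50,2],"roll":0,"grip":1},{"slide":[-103,50,2],"roll":0,"grip":1},{"slide":[-103,50,2],"roll":0,"grip":1}]';python3 -c "
from go import *
to([(.433,.2975,.105)],-.11)
from bench import snapshot
s=snapshot('side');cv2.imwrite('pics/sO.png',s[:,:,::-1]);crop(s,300,225,75,75,8,'pics/s18.png')
"
```

```text
time: 22.52
tool_pos: [0.4352, 0.2975, 0.1131]
ee_rot: [-1.571, -0.0, -0.11]
wrist_force: [0.7, 0.3, 0.7]
width: 0.0004
t22.52 pos [0.4352 0.2975 0.1131] rot [-1.571 -0.    -0.11 ] F [0.7 0.3 0.7] T [-0.01 -0.09  0.05] w 0.4
slide [-2.2  8.1 -0.3] rows 0.2
roll 0.0
```

View pics/s18.png

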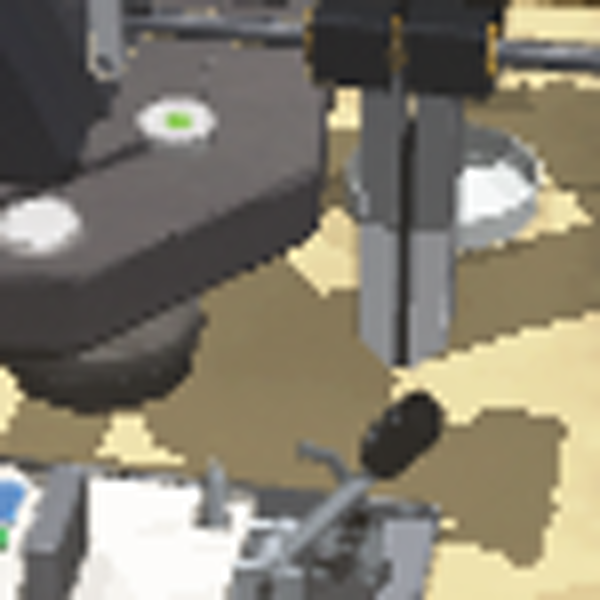

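```bash
python3 -m creep '[{"slide":[0,5,0],"roll":0,"grip":1},{"slide":[0,10,0],"roll":0,"grip":1},{"slide":[0,12,0],"roll":0,"grip":1},{"slide":[0,12,0],"roll":0,"grip":1}]';python3 -m creep '[{"slide":[0,2,0],"roll":0,"grip":1},{"slide":[0,4,0],"roll":0,"grip":1},{"slide":[0,4,0],"roll":0,"grip":1}]'
```

```text
time: 22.9
tool_pos: [0.4342, 0.2972, 0.1]
ee_rot: [-1.572, 0.001, -0.11]
wrist_force: [-0.7, -0.2, -0.6]
width: 0.0001
time: 23.15
tool_pos: [0.4347, 0.2976, 0.0971]
ee_rot: [-1.57, -0.0, -0.11]
wrist_force: [-1.5, -0.6, 2.4]
width: 0.0005
```

Contact at about z 0.098. Pressing along the arc.

```bash
python3 -m creep '[{"slide":[-1,1,0],"roll":0,"grip":1},{"slide":[-2,2,0],"roll":0,"grip":1},{"slide":[-3,3,0],"roll":0,"grip":1},{"slide":[-3,3,0],"roll":0,"grip":1}]';python3 -m creep '[{"slide":[-1,1,0],"roll":0,"grip":1},{"slide":[-2,2,0],"roll":0,"grip":1},{"slide":[-3,3,0],"roll":0,"grip":1},{"slide":[-3,3,0],"roll":0,"grip":1}]'
```

```text
time: 23.48
tool_pos: [0.4337, 0.2979, 0.0957]
ee_rot: [-1.569, -0.006, -0.11]
wrist_force: [1.4, -1.4, 6.3]
width: 0.0007
time: 23.82
tool_pos: [0.4315, 0.2983, 0.0936]
ee_rot: [-1.569, -0.008, -0.11]
wrist_force: [3.1, -1.8, 8.7]
width: 0.0005
```

```bash
python3 -m creep '[{"slide":[-1,1,0],"roll":0,"grip":1},{"slide":[-2,2,0],"roll":0,"grip":1},{"slide":[-3,3,0],"roll":0,"grip":1},{"slide":[-3,3,0],"roll":0,"grip":1}]';python3 -m creep '[{"slide":[-1,1,0],"roll":0,"grip":1},{"slide":[-2,2,0],"roll":0,"grip":1},{"slide":[-3,4,0],"roll":0,"grip":1},{"slide":[-3,4,0],"roll":0,"grip":1}]'; python3 -c "
from go import *
to([(.433,.2975,.105)],-.11)
from bench import snapshot
s=snapshot('side');cv2.imwrite('pics/sP.png',s[:,:,::-1]);crop(s,300,225,75,75,8,'pics/s19.png')
"
```

```text
time: 24.15
tool_pos: [0.4278, 0.2987, 0.0906]
ee_rot: [-1.569, -0.006, -0.11]
wrist_force: [0.5, -1.6, 9.2]
width: 0.0003
time: 24.48
tool_pos: [0.4234, 0.2992, 0.0863]
ee_rot: [-1.569, -0.003, -0.11]
wrist_force: [-2.4, -1.5, 11.1]
width: 0.0006
t24.48 pos [0.4234 0.2992 0.0863] rot [-1.569 -0.003 -0.11 ] F [-2.4 -1.5 11.1] T [-0.27  0.47  0.11] w 0.6
slide [  9.7 -18.7  -0.7] rows 0.5
roll 0.0
```

View pics/s19.png

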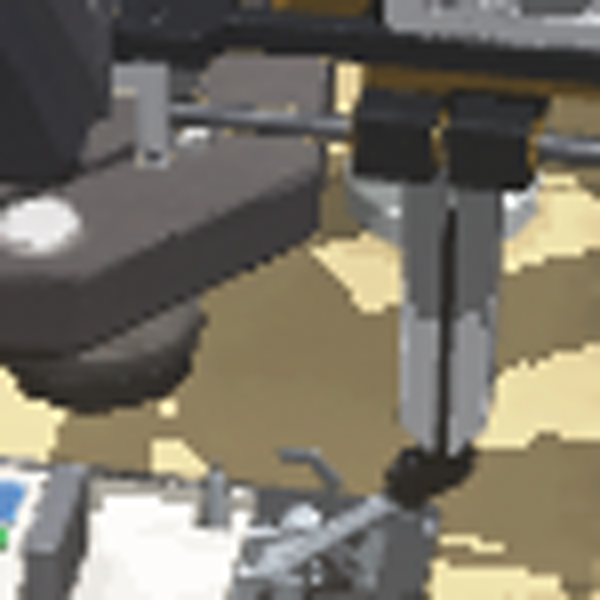

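```bash
python3 -m creep '[{"slide":[-0.6,1,0],"roll":0,"grip":1},{"slide":[-1.2,2,0],"roll":0,"grip":1},{"slide":[-1.8,3,0],"roll":0,"grip":1},{"slide":[-1.8,3,0],"roll":0,"grip":1}]';python3 -m creep '[{"slide":[-0.6,1,0],"roll":0,"grip":1},{"slide":[-1.2,2,0],"roll":0,"grip":1},{"slide":[-1.8,3.5,0],"roll":0,"grip":1},{"slide":[-1.8,3.5,0],"roll":0,"grip":1}]';python3 -m creep '[{"slide":[-0.5,1,0],"roll":0,"grip":1},{"slide":[-1,2,0],"roll":0,"grip":1},{"slide":[-1.5,3.5,0],"roll":0,"grip":1},{"slide":[-1.5,3.5,0],"roll":0,"grip":1}]'
```

```text
time: 24.87
tool_pos: [0.4202, 0.2995, 0.0829]
ee_rot: [-1.569, 0.001, -0.109]
wrist_force: [-5.2, -1.6, 10.2]
width: 0.0004
time: 25.2
tool_pos: [0.4167, 0.2999, 0.0787]
ee_rot: [-1.57, 0.005, -0.109]
wrist_force: [-9.2, 0.0, 10.5]
width: 0.0006
time: 25.53
tool_pos: [0.4175, 0.2997, 0.074]
ee_rot: [-1.57, -0.0, -0.109]
wrist_force: [-0.3, 0.7, 2.9]
width: 0.0005
```

```bash
python3 -c "
from go import *
st()
from bench import snapshot
s=snapshot('side');cv2.imwrite('pics/sQ.png',s[:,:,::-1]);crop(s,300,250,75,65,8,'pics/s20.png')
"
```

```text
t25.53 pos [0.4175 0.2997 0.074 ] rot [-1.57  -0.    -0.109] F [-0.3  0.7  2.9] T [ 0.01  0.02 -0.05] w 0.5
```

View pics/s20.png

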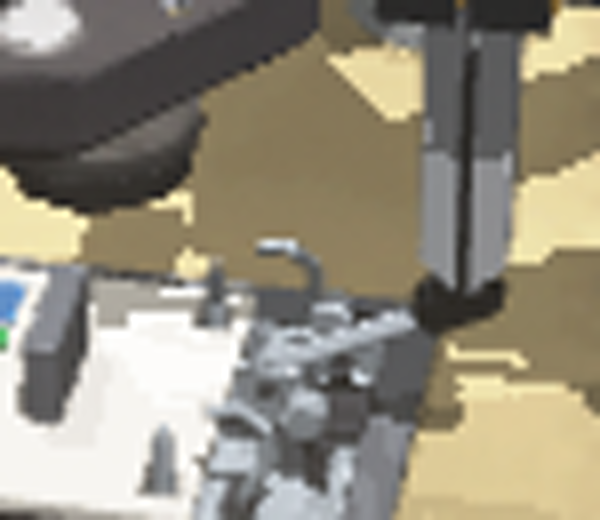

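```bash
python3 -m creep '[{"slide":[-0.4,1,0],"roll":0,"grip":1},{"slide":[-0.8,2,0],"roll":0,"grip":1},{"slide":[-1.2,3,0],"roll":0,"grip":1},{"slide":[-1.2,3,0],"roll":0,"grip":1}]';python3 -m creep '[{"slide":[-0.4,1,0],"roll":0,"grip":1},{"slide":[-0.8,2,0],"roll":0,"grip":1},{"slide":[-1.2,3,0],"roll":0,"grip":1},{"slide":[-1.2,3,0],"roll":0,"grip":1}]';python3 -c "
from go import *
st()
from bench import snapshot
s=snapshot('side');cv2.imwrite('pics/sR.png',s[:,:,::-1]);crop(s,300,250,75,65,8,'pics/s21.png')
"
```

```text
time: 25.92
tool_pos: [0.416, 0.2991, 0.0699]
ee_rot: [-1.572, 0.001, -0.11]
wrist_force: [0.3, 0.7, -0.2]
width: 0.0005
time: 26.25
tool_pos: [0.4148, 0.2993, 0.0671]
ee_rot: [-1.572, 0.001, -0.11]
wrist_force: [-0.1, -0.3, -0.2]
width: 0.0008
t26.25 pos [0.4148 0.2993 0.0671] rot [-1.572e+00  1.000e-03 -1.100e-01] F [-0.1 -0.3 -0.2] T [-0.03 -0.07 -0.04] w 0.8
```

View pics/s21.png

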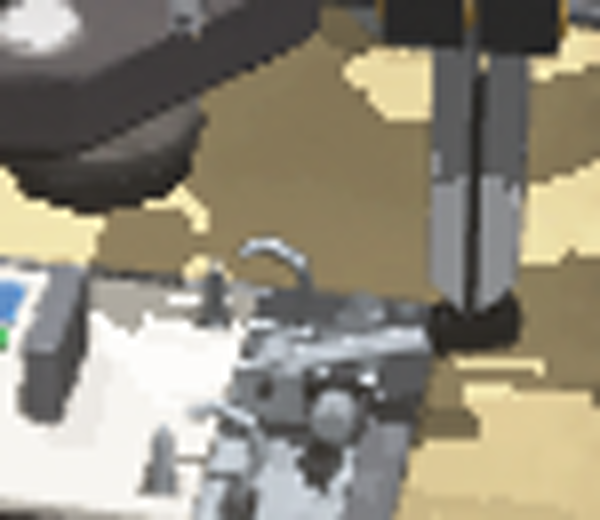

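```bash
python3 -m creep '[{"slide":[-0.4,0,0],"roll":0,"grip":1},{"slide":[-0.8,0,0],"roll":0,"grip":1},{"slide":[-1,0,0],"roll":0,"grip":1},{"slide":[-1,0,0],"roll":0,"grip":1}]';python3 -c "
from go import *
st()
from bench import snapshot
s=snapshot('side');cv2.imwrite('pics/sS.png',s[:,:,::-1]);crop(s,300,250,75,65,8,'pics/s22.png')
"
```

```text
time: 26.63
tool_pos: [0.4142, 0.2997, 0.0678]
ee_rot: [-1.571, -0.0, -0.11]
wrist_force: [-0.1, -0.6, -0.5]
width: 0.0004
t26.63 pos [0.4142 0.2997 0.0678] rot [-1.571 -0.    -0.11 ] F [-0.1 -0.6 -0.5] T [-0.03 -0.15 -0.07] w 0.4
```

View pics/s22.png

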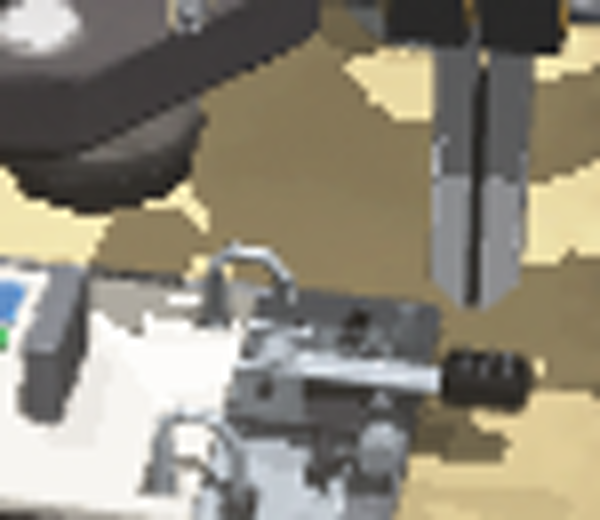

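Snapped shut on its own: the arches meet the posts. Now I'll retreat up and check with both cameras.

```bash
python3 -m creep '[{"slide":[0,-20,0],"roll":0,"grip":1},{"slide":[0,-60,0],"roll":0,"grip":1},{"slide":[0,-100,0],"roll":0,"grip":1},{"slide":[0,-140,0],"roll":0,"grip":1},{"slide":[-30,-150,-20],"roll":0,"grip":1},{"slide":[-50,-150,-60],"roll":0,"grip":1},{"slide":[-60,-150,-100],"roll":0,"grip":1},{"slide":[-60,-150,-140],"roll":0,"grip":1},{"slide":[-60,-150,-180],"roll":0,"grip":1},{"slide":[-60,-150,-220],"roll":0,"grip":1},{"slide":[-60,-150,-220],"roll":0,"grip":1},{"slide":[-60,-150,-220],"roll":0,"grip":1}]';python3 -c "
from go import *
st()
from bench import snapshot
s=snapshot('side');cv2.imwrite('pics/sT.png',s[:,:,::-1]);crop(s,270,265,100,75,8,'pics/s23.png')
s=snapshot('top');cv2.imwrite('pics/tT.png',s[:,:,::-1]);crop(s,130,195,270,120,2.9,'pics/t23.png')
"
```

```text
time: 27.68
tool_pos: [0.3307, 0.086, 0.2182]
ee_rot: [-1.57, -0.002, -0.116]
wrist_force: [0.2, 0.6, -0.4]
width: 0.0005
t27.68 pos [0.3307 0.086  0.2182] rot [-1.57  -0.002 -0.116] F [ 0.2  0.6 -0.4] T [-0.08 -0.08  0.05] w 0.5
```

View pics/s23.png

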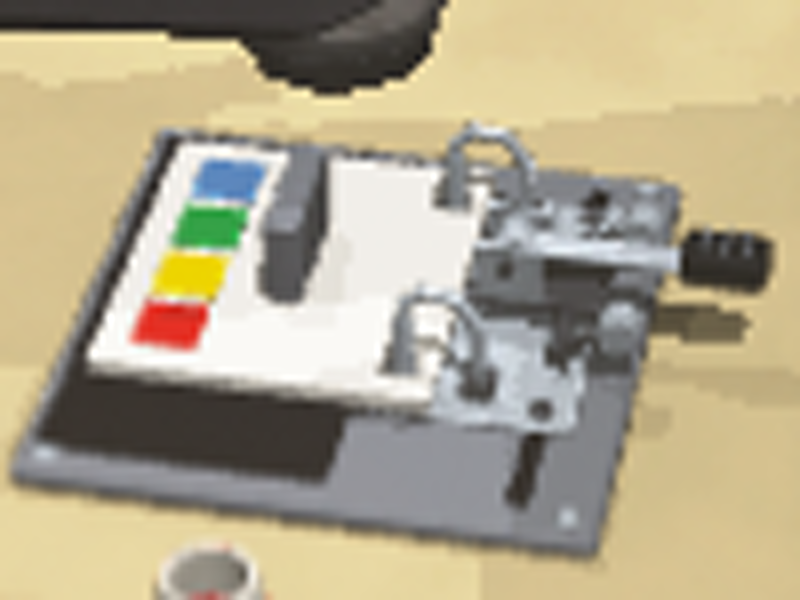

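View pics/t23.png

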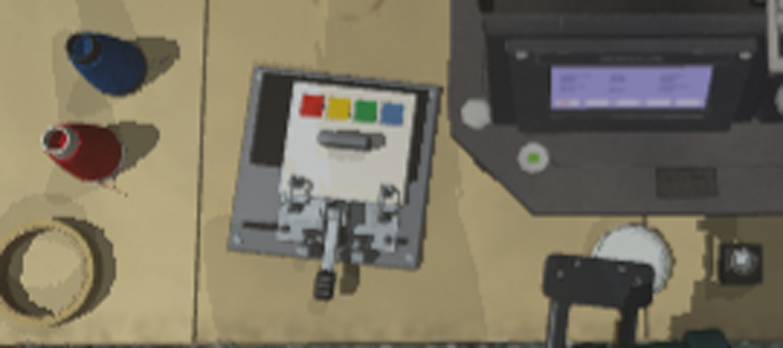

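All in place: the plate lies flat with both rings shut through its holes, the lever is down and the bystanders look unmoved. I'll hand in.

```bash
python3 -c "
from bench import ticket
print(ticket.close_job())"
```

```text
the job is handed in; nothing more can be done
None
```

The job is done and handed in at about 28 s of the 72 s allowed.

- **Opening the rings:** I gripped the lever's lug and lifted it along its arc. The wrist force reached about 12 N at most, then I let go with the rings open.
- **Filing the plate:** I gripped the plate by its rib and carried it past the front of the tester. It went down over the posts in 1–3 mm steps with almost no sideways force, until the panel pushed back with about 5–6 N; then I let go and backed off. I worked out the carriage shift, about -10 mm, from the pictures and from gripping the lug.
- **Closing the rings:** I pressed the lug down with about 14 N at most until it passed the toggle point and snapped shut on its own, then drew the gripper clear.

**Last checks:**
- Both camera pictures show the lever down, both arches meeting their posts through the holes and the plate flat on the panel.
- In those pictures the cones, tape, dish and magnifier look to be where they were. I compared them by eye, not by measurement. The steel holder was not in the last close-ups, so I did not look at it again.
- The wrist force was about zero with the gripper clear.
- The side camera's estimates of the post and hole positions disagreed with the touch readings by about 1–3 mm. I took a value in between, which was within the clearance of the holes over the post tips.

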